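# Dispense a batch of instrument cases, hang the basket, refill the hopper

### The arm

A 6-joint arm with a two-finger parallel gripper is mounted at the origin on the work surface. World frame = base frame: x ahead of the robot, y to its left, z up, the work surface at z = 0. Lengths are in m, angles in rad, forces in N, time in s.
With the tool pointing down it reaches from about 0.35 to 0.775 m from the base axis. Payload 7.3 kg.
Tool frame: the origin (TCP) lies between the finger pads; the fingertips stand 8 mm ahead of it and the grasp point (between the pads) lies 11 mm behind it (robot.nose_length is the distance from the TCP to the fingertips, in m); z points along the fingers, y is the line along which they close (so a half turn about z gives the same grasp; the last joint's range is limited). The gripper opens to 92 mm and grips with 3 to 60 N. Pads are 19 mm wide; open, the fingers measure 130 mm over their backs; the gripper's body (75 mm by 190 mm) begins 47 mm behind the grasp point.
Start: joints at [-0.146, 0.342, 1.524, -0, 1.275, -0.146], TCP at [0.525, 0, 0.235] pointing down, gripper open.
Joint ranges: [-2.53, 2.53], [-0.77, 2.02], [0.04, 2.7], [-1, 4.14], [0.28, 2.66], [-3.11, 3.11]. Speed limits (rad/s): [2.57, 2.57, 3.14, 3.14, 3.14, 3.14].

### API

Orientations are given as [roll, pitch, yaw] about the fixed x, y, z axes, in that order (R = Rz(yaw) Ry(pitch) Rx(roll)).
In Python, from cell import robot gives the robot as it stands. The module is installed in compiled form; this text tells all that it offers.
- The arm moves only by the shell command python3 -m jog 'ROWS' [FORCE]. ROWS is JSON, a list that holds one entry, the list of rows, each a list of 5 numbers: the gripper's target within -1 to 1 (fully open at 1, half-way at 0, shut at -1), then the shift along the tool's x, y, z in m, then the turn about the tool's z in rad. A call has 1 to 5 rows; each row is the pose to reach, as a shift and turn from the pose commanded when the call began, along the tool's axes at that moment; what a row does not reach only later rows make up. A row lasts 1/12 s, in which the tool goes at most 41.7 mm and 7.16 degrees, less where a joint would pass 70% of its speed; a pose out of reach is approached as far as the arm can. A call with a gripper value outside its range is refused whole. The fingers move at their own pace and stop on an object; FORCE is the grip in N (left out, the last holds). Time passes only in rows, so rows that repeat a pose let the fingers close. It gives the time, the measured TCP pose, the force, the opening and the grip force at its end, in the units of the state.
- robot.observe(): the state, without advancing time (a new reading comes with each control period).
- robot.read_camera(name): name is "scene" or "side" or "wrist"; returns the picture (480x640x3 uint8, red, green, blue); there is no depth.
- robot.camera_model(name): a dict with "camera_matrix" (3x3 intrinsics, pixels), "position" and "attitude" of the camera in the world; the wrist camera has in their place "mount" (4x4, takes a point from camera to tool coordinates, whose origin is the TCP and whose axes are the flange's). Camera axes: x right, y down, z forward; pixel columns grow to the right and rows downward; lengths in m; the calibration is good to about 2 mm. A picture is of the moment at which its call begins: read the wrist's pose just before it. camera_model takes no time and is no camera call.
- robot.hand_in(): hands the job in; it is judged then, once.
The state is a dict: "time": time; "qpos": joint angles; "qvel": joint speeds; "joint_efforts": joint torques, N m; "tool_pos": TCP position; "tool_rot": TCP orientation; "contact_force": force on the tool from outside, world axes, zero at the start; "torque": the same for the moment, N m; "opening": finger opening in m; "grip_force": force on a finger pad.
Only numpy, scipy, OpenCV 4.12 (cv2) and the standard library are available. Lean on these libraries where they do the work, as an engineer would, in place of code of your own. Each camera call takes 0.05 s, during which the arm holds its last target. There are 200 camera calls.

### The job

Stand the grey basket in front of the feed hopper with its mouth under the spout, pull the hopper's slide gate up so that the cases inside slide out into the basket, and push the gate fully shut again. Then hang the basket with those cases by its bow handle on the double hook, and refill the hopper with all the cases that lie on the bench, behind the shut gate, as the next batch. Leave the soldering station and the solder reel alone.

Things in the scene. Friction and masses are not known exactly. Their poses are not given: they have to be found in the camera images.
- hopper: Fixed grey sheet-metal hopper, 150 deep, 125 wide, 235 mm high, left or right on the bench, turned up to 0.2 rad. Origin on the table under the middle of the gate plane; x points away from the spout. Slippery floor falls at 30 degrees to -x: 199 mm high at x = 140, 118 at the gate (x = 0), 92 at the spout's end (x = -45, underside 86). Cases in it have origins at x 0 to 148, y within 60 mm.
- spout (a point): Middle of the spout's end, on its floor (hopper x = -45, 92 mm high), between cheeks 85 to 170 mm high, 125 mm apart outside. Cases leave towards the hopper's -x. A basket whose handle bar is parallel to the hopper's y and 50 mm farther out than this point (rim 15 mm under the spout) catches them; withdraw it level before lifting.
- mouth (a point): Centre of the hopper's open top, at rim height (hopper x = 78, 235 mm high). The mouth spans hopper x = 13 to 145, y = -57 to 57 mm. Cases let go in it slide down against the shut gate.
- gate (a joint): The hopper's slide gate, a steel plate across the outlet, travels straight up: 0 m = fully shut, 0.075 m = fully open (stop). It takes about 6 N to raise, 3 to 8 N to push down, and stays wherever it is left. With it fully open the opening is 75 mm high.
- gate_grip (a point): Middle of the gate's handle, a black round bar 12 mm thick and 100 mm long, parallel to the hopper's y; free from above (clear length 80 mm between its two straps). 256 mm high when shut, rises with the gate. The hopper's front wall, 8 mm behind it, ends 21 mm below it.
- basket: Loose grey plastic basket, 130 (its x) x 160 (its y) mm, walls 70 mm high and 4 mm thick, open top, 350 g; a steel bow handle stands up fixed from the middles of the two end walls (straps at y = +-80). Origin at the centre of its underside. The same when turned half round.
- basket_grip (a point): Middle of the basket's handle bar, round, 12 mm thick, 164 mm long, along the basket's y, 170 mm above its underside.
- stand: Fixed grey double-hook stand, across the bench from the hopper, turned up to 0.2 rad; origin on the table below the hook seats. Two 10 mm steel prongs at y = -38 and 38 run to -x from an upright at x = 92 (210 mm high); their upturned ends (x = -12 to -35) rise to 227 mm. The bar lies across both, parallel to y; the gripper fits between the prongs.
- hook_seat (a point): Where the middle of the basket's handle bar is when hung: midway between the prongs, 211 mm high.
- kit1: An instrument case, a closed black plastic box 70 (its x) x 45 (its y) x 30 (its z) mm with a small green window and a grey button on top, 90 g; origin at the centre of its underside. One of the batch that stands in the hopper behind the gate at the start (may be absent).
- kit2: An instrument case, a closed black plastic box 70 (its x) x 45 (its y) x 30 (its z) mm with a small green window and a grey button on top, 90 g; origin at the centre of its underside. One of the batch that stands in the hopper behind the gate at the start (may be absent).
- kit3: An instrument case, a closed black plastic box 70 (its x) x 45 (its y) x 30 (its z) mm with a small green window and a grey button on top, 90 g; origin at the centre of its underside. One of the batch that stands in the hopper behind the gate at the start (may be absent).
- case1: An instrument case, a closed black plastic box 70 (its x) x 45 (its y) x 30 (its z) mm with a small green window and a grey button on top, 90 g; origin at the centre of its underside. One of those lying flat on the bench at the start (may be absent).
- case2: An instrument case, a closed black plastic box 70 (its x) x 45 (its y) x 30 (its z) mm with a small green window and a grey button on top, 90 g; origin at the centre of its underside. One of those lying flat on the bench at the start (may be absent).
- case3: An instrument case, a closed black plastic box 70 (its x) x 45 (its y) x 30 (its z) mm with a small green window and a grey button on top, 90 g; origin at the centre of its underside. One of those lying flat on the bench at the start (may be absent).
- station: Loose red soldering station, 130 x 100 x 90 mm with an iron on it; leave alone. Origin at its underside.
- solder: Loose blue reel of solder standing on its flange, 60 mm across, 40 mm high; leave alone. Origin at its underside.
- case4: An instrument case, a closed black plastic box 70 (its x) x 45 (its y) x 30 (its z) mm with a small green window and a grey button on top, 90 g; origin at the centre of its underside. One of those lying flat on the bench at the start (may be absent).

How it is judged:
By the outcome, as a careful person would: the job done as asked, in the order asked, and still so for the second after the job is handed in, with the robot touching nothing.
Of kit1, kit2, kit3 only 1 to 3 are there at a start; the rules pass over those that are not, and their reading is None.
Of case1, case2, case3, case4 only 3 to 4 are there at a start; the rules pass over those that are not, and their reading is None.
At some moment in a run one of case1, case2, case3, case4 may be knocked a few centimetres aside while the robot is not near it.
It also fails if it takes over 192 s, if anything falls off the work surface, if the arm or the gripper's body presses on something with over 40 N, if the wrist force passes 120 N, or if a joint passes its speed limit or range.

## Working session

There is one attempt and no reset: what is moved stays moved. The work goes in short steps, Python scripts to look and compute and a shell command to move; the robot and the scene stay as the last step left them, time stands still between calls to the robot, and variables do not carry over. Pictures are saved under pics/ and viewed, at most 14 in all, crops included, and the job is handed in when it is done.

```bash
mkdir -p pics; cat > h.py <<'E'
import numpy as np, cv2
from cell import robot
from scipy.spatial.transform import Rotation as R
def cam(n):
    m=robot.camera_model(n); K=np.array(m["camera_matrix"])
    if "mount" in m:
        s=robot.observe(); T=np.eye(4); T[:3,:3]=R.from_euler('xyz',s["tool_rot"]).as_matrix(); T[:3,3]=s["tool_pos"]
        C=T@np.array(m["mount"]); return K,C[:3,:3],C[:3,3]
    a=np.array(m["attitude"]); Rm=a if a.shape==(3,3) else R.from_euler('xyz',a).as_matrix()
    return K,Rm,np.array(m["position"])
def shot(n,f):
    c=cam(n); im=robot.read_camera(n); cv2.imwrite(f"pics/{f}.png",im[:,:,::-1]); np.savez(f"pics/{f}.npz",*c); return im
def load(f):
    d=np.load(f"pics/{f}.npz"); return [d[k] for k in d.files]
def at(f,uv,z):
    K,Rm,p=load(f); r=Rm@np.linalg.inv(K)@np.array([uv[0],uv[1],1.]); return p+r*(z-p[2])/r[2]
def pix(f,P):
    K,Rm,p=load(f); c=Rm.T@(np.array(P)-p); u=K@c; return u[:2]/u[2]
def rel(P,yaw=None):
    "shift in tool axes to reach world TCP P; turn about tool z to put tool y axis line along world yaw"
    s=robot.observe(); M=R.from_euler('xyz',s["tool_rot"]).as_matrix()
    d=M.T@(np.array(P)-s["tool_pos"]); out=[d.round(4).tolist()]
    if yaw is not None:
        yv=M[:,1]; cur=np.arctan2(yv[1],yv[0]); t=-(yaw-cur); t=(t+np.pi/2)%np.pi-np.pi/2; out.append(round(t,3))
    return out
E
python3 - <<'E'
from h import *
for n in("scene","side","wrist"):
    shot(n,n+"0"); print(n,robot.camera_model(n))
s=robot.observe();print(s)
E
```

```text
scene {'camera_matrix': array([[444.96138207,   0.        , 322.52727051],
       [  0.        , 444.96138207, 234.72701101],
       [  0.        ,   0.        ,   1.        ]]), 'position': array([1.32565504, 0.48800719, 0.82067631]), 'attitude': array([-2.2006196 ,  0.00666109,  2.14160662])}
side {'camera_matrix': array([[620.24182634,   0.        , 322.59754551],
       [  0.        , 620.24182634, 229.13661441],
       [  0.        ,   0.        ,   1.        ]]), 'position': array([ 0.38755297, -1.06385378,  1.42724095]), 'attitude': array([-2.44606835,  0.01130147, -0.19005886])}
wrist {'camera_matrix': array([[334.29997551,   0.        , 312.7160502 ],
       [  0.        , 334.29997551, 238.72323822],
       [  0.        ,   0.        ,   1.        ]]), 'mount': array([[-4.79163716e-04, -9.67657866e-01, -2.52265782e-01,
         6.73270727e-02],
       [ 9.99999885e-01, -4.66867162e-04, -1.08599668e-04,
        -9.98471426e-04],
       [-1.26872871e-05, -2.52265806e-01,  9.67657978e-01,
        -1.50603863e-01],
       [ 0.00000000e+00,  0.00000000e+00,  0.00000000e+00,
         1.00000000e+00]])}
{'time': 0.15, 'qpos': array([-1.46000293e-01,  3.42541297e-01,  1.52477500e+00, -5.41263590e-06,
        1.27541302e+00, -1.46005176e-01]), 'qvel': array([-0.00107338, -0.00346103, -0.00166705,  0.00082224,  0.00180722,
       -0.00196251]), 'joint_efforts': array([ 7.52666965e-04, -4.31470585e+01, -2.44352603e+01,  7.18239485e-02,
        5.38185902e-02, -1.32920518e-04]), 'tool_pos': array([5.24709481e-01, 6.32015295e-05, 2.34223597e-01]), 'tool_rot': array([-3.14046734e+00, -1.60247729e-04,  1.57080270e+00]), 'contact_force': array([0.27329142, 0.07174319, 0.41490464]), 'torque': array([-0.00647503,  0.02286713,  0.06118101]), 'grip_force': 0.0, 'opening': 0.0920520607757025}
```

View pics/scene0.png

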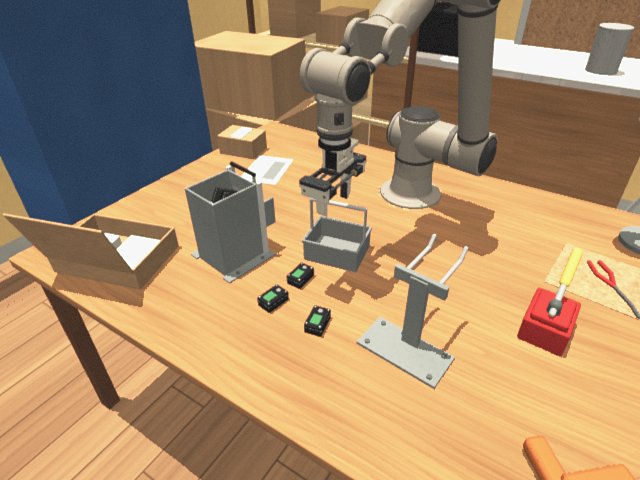

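View pics/side0.png

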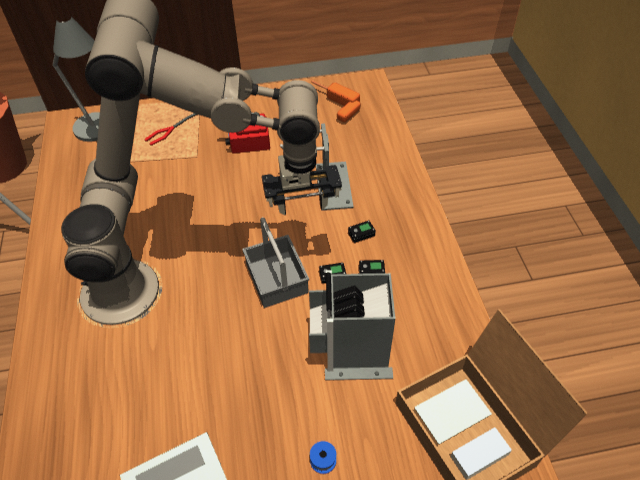

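```bash
python3 - <<'E'
from h import *
a=cv2.imread("pics/side0.png")[195:395,240:400];b=cv2.imread("pics/scene0.png")[140:340,180:380]
A=cv2.resize(a,(400,500),interpolation=cv2.INTER_CUBIC)
A=cv2.resize(a,None,fx=2.5,fy=2.5);B=cv2.resize(b,None,fx=2,fy=2)
o=np.zeros((500,800,3),np.uint8);o[:500,:400]=A;o[:400,400:]=B;cv2.imwrite("pics/crop1.png",o)
E
```

```text
(no output)
```

View pics/crop1.png

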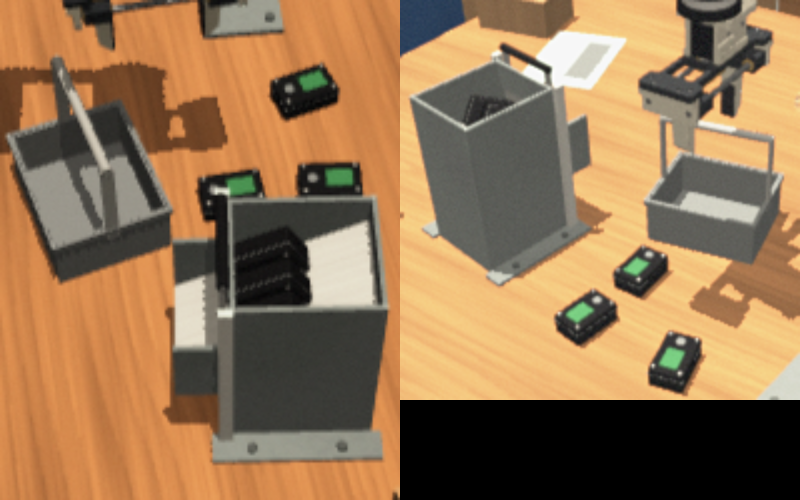

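View pics/wrist0.png

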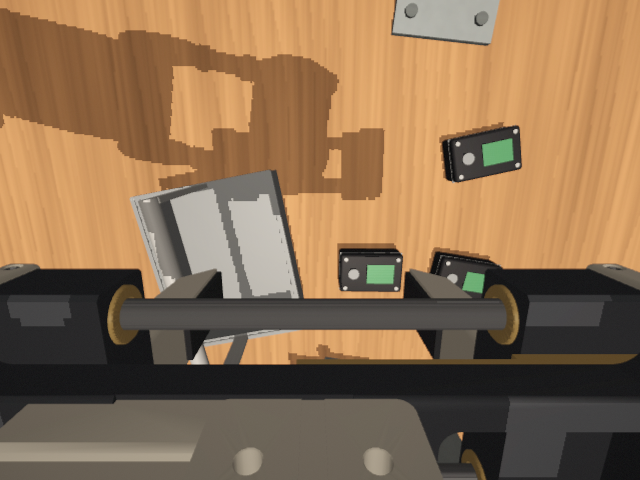

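```bash
cat > fit.py <<'E'
from h import *
from scipy.optimize import least_squares
sd=lambda u,v:(240+u/2.5,195+v/2.5); sc=lambda u,v:(180+(u-400)/2,140+v/2)
def fit(obs,x0):
    def res(p):
        c,s=np.cos(p[2]),np.sin(p[2]);o=[]
        for f,uv,l in obs:
            o+=list(pix(f,[p[0]+c*l[0]-s*l[1],p[1]+s*l[0]+c*l[1],l[2]])-uv)
        return np.array(o)
    r=least_squares(res,x0,loss='soft_l1');return r.x,res(r.x).reshape(-1,2).round(1).tolist()
E
python3 - <<'E'
from fit import *
H=[("side0",sd(376,198),(.149,.0625,.235)),("side0",sd(386,308),(.149,-.0625,.235)),
("scene0",sc(413,98),(.149,-.0625,.235)),("scene0",sc(466,127),(.149,.0625,.235)),
("scene0",sc(502,46),(0,-.05,.256)),("scene0",sc(549,80),(0,.05,.256)),("side0",sd(221,190),(0,.05,.256)),("side0",sd(222,298),(0,-.05,.256))]
print("hopper",*fit(H,[.6,-.25,0]))
# basket rim corners z=.07: local x +-.065,y+-.08 ; base corners
B=[("side0",sd(8,135),(-.065,.08,.07)),("side0",sd(122,102),(.065,.08,.07)),("side0",sd(170,212),(.065,-.08,.07)),("side0",sd(57,258),(-.065,-.08,.07)),
("side0",sd(62,280),(-.065,-.08,0)),("scene0",sc(648,206),(.065,-.08,.07)),("scene0",sc(756,230),(.065,.08,.07)),("scene0",sc(780,178),(-.065,.08,.07))]
print("basket",*fit(B,[.4,-.1,.3]))
# stand: prong tips (scene): (434,236) & (465,249); base plate corners
S=[("scene0",(434,236),(-.035,-.038,.227)),("scene0",(465,249),(-.035,.038,.227))]
print("stand",*fit(S,[.55,.2,0]))
for c in [(333,271),(372,267),(362,232)]: print("case side",at("side0",c,.03))
for c in [sc(641,270),sc(586,316),sc(675,361)]: print("case scene",at("scene0",c,.03))
for c in [(370,270),(483,153)]: print("case wr",at("wrist0",c,.03))
for c in [(249,138)]: print("station",at("side0",c,.09))
print("solder",at("side0",(323,455),.04))
for c in [(357.5,350),(380,320),(452,357),(437,380)]: print("standplate",at("scene0",c,.006))
E
```

```text
hopper [ 0.53614802 -0.28123655 -0.18327906] [[-0.0, -1.7], [0.3, -0.2], [-3.0, -0.9], [-1.4, 1.9], [0.2, 0.1], [-0.1, -5.2], [-1.1, 1.4], [-1.0, -5.2]]
basket [ 0.4380605  -0.03962453  0.20291554] [[0.6, -0.4], [-1.2, -1.3], [0.5, -2.8], [-0.3, -5.4], [-0.1, 0.2], [-1.9, -1.9], [-1.5, -1.4], [-0.1, -1.3]]
stand [ 0.55222137  0.29170358 -0.13731512] [[-0.2, -0.2], [0.2, 0.2]]
case side [ 0.59209039 -0.07001549  0.03      ]
case side [ 0.70146483 -0.07795798  0.03      ]
case side [0.7031283  0.05092827 0.03      ]
case scene [ 0.60161616 -0.05345475  0.03      ]
case scene [ 0.71072856 -0.06184831  0.03      ]
case scene [0.71441528 0.07500713 0.03      ]
case wr [ 0.58768415 -0.06136008  0.03      ]
case wr [0.69830271 0.06594098 0.03      ]
station [0.42411092 0.45581575 0.09      ]
solder [ 0.46761085 -0.56947965  0.04      ]
standplate [0.72274506 0.18967837 0.006     ]
standplate [0.61225132 0.19139472 0.006     ]
standplate [0.62609511 0.37888254 0.006     ]
standplate [0.70203828 0.37260503 0.006     ]
```

```bash
python3 -m jog '[[[1,-0.03,-0.013,-0.025,0],[1,-0.065,-0.026,-0.05,0],[1,-0.10,-0.04,-0.065,0],[1,-0.13,-0.05,-0.065,0],[1,-0.16,-0.065,-0.065,0]]]' 30
python3 -c "
from h import *
shot('wrist','w1')"
python3 -m jog '[[[1,-0.04,0.01,-0.02,0],[1,-0.08,0.02,-0.04,0],[1,-0.12,0.03,-0.06,0],[1,-0.16,0.04,-0.08,0],[1,-0.20,0.05,-0.10,0]]]'
python3 -m jog '[[[1,-0.04,0.01,0,0],[1,-0.08,0.02,0,0],[1,-0.10,0.03,0,0],[1,-0.10,0.03,0,0],[1,-0.10,0.03,0,0]]]'
python3 -c "
from h import *
shot('wrist','w2')
cv2.imwrite('pics/w12.png',np.vstack([np.hstack([cv2.imread('pics/w1.png')[:300],]),cv2.imread('pics/w2.png')[:300]]))
print(robot.observe()['tool_pos'])"
```

```text
time: 0.57
tool_pos: [0.4599, -0.1617, 0.3008]
tool_rot: [3.139, 0.001, 1.571]
contact_force: [0.2, 0.2, -0.1]
opening: 0.0919
grip_force: 0.0
time: 1.03
tool_pos: [0.5055, -0.3432, 0.3913]
tool_rot: [-3.141, -0.0, 1.571]
contact_force: [1.0, -0.8, -0.2]
opening: 0.0916
grip_force: 0.0
time: 1.45
tool_pos: [0.5357, -0.4428, 0.3878]
tool_rot: [-3.139, -0.003, 1.57]
contact_force: [-0.2, 0.4, -0.4]
opening: 0.0916
grip_force: 0.0
[ 0.5356101  -0.44158462  0.38939592]
```

View pics/w12.png

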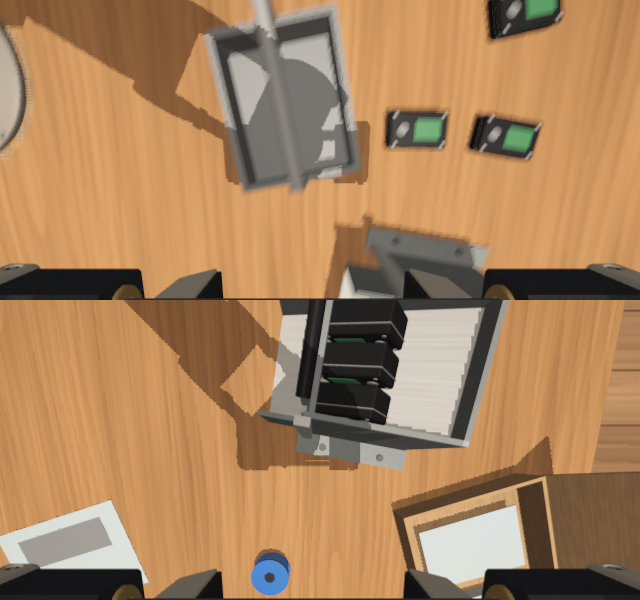

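```bash
python3 - <<'E'
from fit import *
a=at("w2",(304,97),.256);b=at("w2",(317,0),.256);c=at("w2",(468,146),.235);d=at("w2",(508,0),.235)
print(a,b,c,d,"yaw handle",np.arctan2(*(-(b-a)[:1]),(b-a)[1]),"yaw back",np.arctan2(-(d-c)[0],(d-c)[1]))
e=at("w2",(262,112),.17);print("cheek corner",e)
H=[("side0",sd(376,198),(.149,.0625,.235)),("side0",sd(386,308),(.149,-.0625,.235)),("w2",(468,146),(.149,-.0625,.235)),("w2",(304,97),(0,-.05,.256))]
print(fit(H,[.536,-.28,-.18]))
B=[("w1",(208,37),(-.065,.08,.07)),("w1",(335,8),(.065,.08,.07)),("w1",(360,168),(.065,-.08,.07)),("w1",(245,190),(-.065,-.08,.07)),("w1",(297,186),(0,-.082,.17))]
print("basket",*fit(B,[.4,-.1,.3]))
for p in [(417,128),(506,136)]: print("case",at("w1",p,.03))
E
```

```text
[ 0.5276215  -0.33351182  0.256     ] [ 0.53775593 -0.26695296  0.256     ] [ 0.67011963 -0.37054555  0.235     ] [ 0.68904135 -0.259266    0.235     ] yaw handle -0.1511020785372501 yaw back -0.16842679006750255
cheek corner [ 0.48163533 -0.33500075  0.17      ]
(array([ 0.5352522 , -0.28403071, -0.17192674]), [[-0.4, -1.2], [0.5, 0.3], [1.4, 0.7], [-1.2, -0.3]])
basket [ 0.43198858 -0.0462492   0.18638346] [[0.1, -2.4], [-0.7, -0.4], [-1.5, 0.3], [0.3, -0.0], [1.4, 5.3]]
case [ 0.58470852 -0.06745252  0.03      ]
case [ 0.69297612 -0.07665783  0.03      ]
```

```bash
python3 -m jog '[[[1,0.04,-0.01,0,0],[1,0.08,-0.02,0,0],[1,0.12,-0.03,0,0],[1,0.16,-0.04,0,0],[1,0.20,-0.05,0,0]]]'
python3 -m jog '[[[1,0.04,-0.01,0,0],[1,0.08,-0.02,0.02,0],[1,0.12,-0.03,0.04,0],[1,0.16,-0.04,0.07,0],[1,0.20,-0.05,0.09,0]]]'
python3 -m jog '[[[1,0,0,0,-0.1],[1,0,0,0,-0.195],[1,0,0,0,-0.195],[1,0,0,0,-0.195]]]'
python3 - <<'E'
from fit import *
shot("wrist","w3"); shot("side","s3"); 
cv2.imwrite('pics/w3c.png',np.vstack([cv2.imread('pics/w3.png')[:360],cv2.imread('pics/s3.png')[150:390]]))
print(rel([.436,-.042,.165],.195))
E
```

```text
time: 1.92
tool_pos: [0.4838, -0.2381, 0.3918]
tool_rot: [3.14, 0.001, 1.572]
contact_force: [0.6, -0.2, -0.1]
opening: 0.092
grip_force: 0.0
time: 2.33
tool_pos: [0.4377, -0.0573, 0.3108]
tool_rot: [3.139, 0.001, 1.572]
contact_force: [0.6, 0.1, 0.0]
opening: 0.0922
grip_force: 0.0
time: 2.67
tool_pos: [0.4393, -0.0592, 0.3118]
tool_rot: [3.14, 0.001, 1.764]
contact_force: [0.3, -0.3, -0.5]
opening: 0.0919
grip_force: 0.0
[[0.0184, -0.0005, 0.1465], np.float64(-0.002)]
```

View pics/w3c.png

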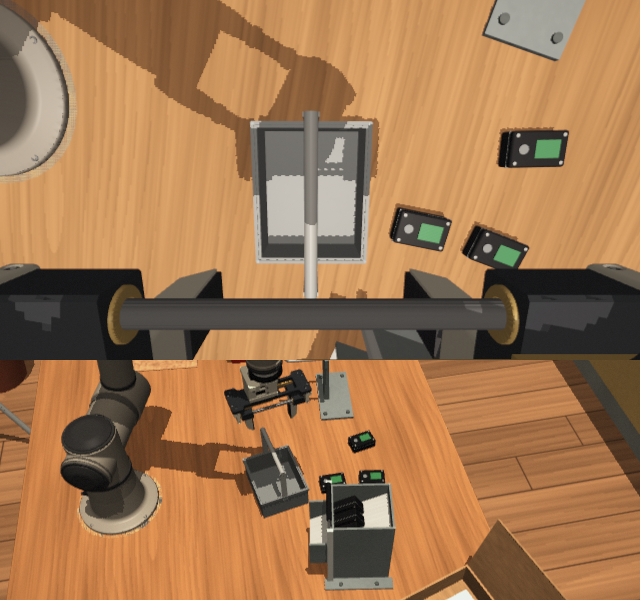

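```bash
python3 - <<'E'
from fit import *
B=[("w3",(251,122),(-.065,.08,.07)),("w3",(372,122),(.065,.08,.07)),("w3",(365,262),(.065,-.08,.07)),("w3",(257,262),(-.065,-.08,.07)),("w3",(311,112),(0,.08,.176))]
p,r=fit(B,[.44,-.04,.2]);print(p,r)
print(rel([p[0],p[1],.165],p[2]))
E
```

```text
[ 0.43352969 -0.0417879   0.19111531] [[1.8, 0.7], [-2.3, 1.0], [-1.2, -2.2], [1.4, -2.3], [-0.0, 0.1]]
[[0.0191, -0.0028, 0.1465], np.float64(0.002)]
```

```bash
python3 -m jog '[[[1,0.019,-0.002,0.03,0],[1,0.019,-0.002,0.06,0],[1,0.019,-0.002,0.10,0],[1,0.019,-0.002,0.13,0],[1,0.019,-0.002,0.146,0]]]'
python3 -m jog '[[[1,0,0,0,0],[-1,0,0,0,0],[-1,0,0,0,0],[-1,0,0,0,0],[-1,0,0,0,0]]]' 40
python3 -m jog '[[[-1,0,0,0,0],[-1,0,0,0,0],[-1,0,0,-0.01,0],[-1,0,0,-0.02,0],[-1,0,0,-0.02,0]]]'
python3 - <<'E'
from h import *
c,s=np.cos(-.17),np.sin(-.17)
for hx in(-.16,-.105): print(rel([.5355+c*hx,-.2835+s*hx,.185],-.17))
E
```

```text
time: 3.18
tool_pos: [0.4325, -0.0417, 0.1619]
tool_rot: [-3.138, -0.002, 1.763]
contact_force: [-0.6, 0.8, -0.7]
opening: 0.0919
grip_force: 0.0
time: 3.6
tool_pos: [0.4352, -0.0423, 0.1662]
tool_rot: [3.139, 0.001, 1.765]
contact_force: [-0.2, -0.1, 0.2]
opening: 0.0694
grip_force: 0.0
time: 4.02
tool_pos: [0.4355, -0.0422, 0.1865]
tool_rot: [3.138, 0.002, 1.766]
contact_force: [-0.2, -1.2, -0.0]
opening: 0.0364
grip_force: 0.0
[[-0.199, -0.0981, 0.0015], np.float64(0.365)]
[[-0.2186, -0.0467, 0.0017], np.float64(0.365)]
```

Fingers are slow; lower again and close fully (about 1 s).

```bash
python3 -m jog '[[[1,0,0,0.01,0],[1,0,0,0.021,0],[1,0,0,0.021,0],[-1,0,0,0.021,0],[-1,0,0,0.021,0]]]' 40
python3 -m jog '[[[-1,0,0,0,0],[-1,0,0,0,0],[-1,0,0,0,0],[-1,0,0,0,0],[-1,0,0,0,0]]]'
python3 -m jog '[[[-1,0,0,0,0],[-1,0,0,0,0],[-1,0,0,0,0],[-1,0,0,0,0],[-1,0,0,0,0]]]'
python3 -m jog '[[[-1,0,0,0,0],[-1,0,0,0,0],[-1,0,0,0,0],[-1,0,0,0,0],[-1,0,0,0,0]]]'
python3 -m jog '[[[-1,0,0,-0.01,0],[-1,0,0,-0.02,0],[-1,0,0,-0.02,0]]]'
python3 - <<'E'
from h import *
c,s=np.cos(-.17),np.sin(-.17)
for hx in(-.17,-.105): print(rel([.5355+c*hx,-.2835+s*hx,.185],-.17))
E
```

```text
time: 4.43
tool_pos: [0.4346, -0.042, 0.1641]
tool_rot: [3.141, 0.0, 1.766]
contact_force: [-0.0, -0.4, 0.1]
opening: 0.0472
grip_force: 0.0
time: 4.85
tool_pos: [0.4345, -0.042, 0.164]
tool_rot: [3.141, 0.0, 1.766]
contact_force: [-0.3, 0.2, 0.3]
opening: 0.0144
grip_force: 0.0
time: 5.27
tool_pos: [0.4342, -0.042, 0.1639]
tool_rot: [-3.141, 0.0, 1.766]
contact_force: [-3.1, -1.3, 2.2]
opening: 0.0107
grip_force: 40.0
time: 5.68
tool_pos: [0.4344, -0.042, 0.1639]
tool_rot: [3.142, 0.0, 1.766]
contact_force: [-2.8, -0.9, 5.0]
opening: 0.0111
grip_force: 40.0
time: 5.93
tool_pos: [0.4353, -0.042, 0.1846]
tool_rot: [3.139, 0.001, 1.766]
contact_force: [0.5, 1.4, -5.1]
opening: 0.0109
grip_force: 40.0
[[-0.1957, -0.1073, -0.0005], np.float64(0.365)]
[[-0.2189, -0.0466, -0.0003], np.float64(0.365)]
```

```bash
python3 -m jog '[[[-1,-0.035,-0.02,0,0.08],[-1,-0.07,-0.04,0,0.16],[-1,-0.105,-0.055,0,0.24],[-1,-0.14,-0.075,0,0.32],[-1,-0.17,-0.095,0,0.365]]]'
python3 -m jog '[[[-1,-0.015,-0.005,0,0],[-1,-0.024,-0.010,0,0],[-1,-0.024,-0.01,0,0],[-1,-0.024,-0.01,0,0]]]'
python3 - <<'E'
from h import *
c,s=np.cos(-.17),np.sin(-.17)
for hx in(-.17,-.105): print(rel([.5355+c*hx,-.2835+s*hx,.1655],-.17))
E
```

```text
time: 6.35
tool_pos: [0.3737, -0.2289, 0.183]
tool_rot: [3.141, -0.0, 1.397]
contact_force: [1.1, 0.4, -4.1]
opening: 0.0107
grip_force: 40.0
time: 6.68
tool_pos: [0.36, -0.2484, 0.1832]
tool_rot: [-3.141, -0.002, 1.4]
contact_force: [0.2, -0.2, -3.7]
opening: 0.0107
grip_force: 40.0
[[-0.0049, 0.0089, 0.0176], np.float64(-0.001)]
[[-0.0049, 0.0739, 0.0176], np.float64(-0.001)]
```

```bash
python3 -m jog '[[[-1,-0.005,0,0.01,0],[-1,-0.005,0,0.017,0],[-1,-0.005,0.02,0.017,0],[-1,-0.005,0.04,0.017,0],[-1,-0.005,0.05,0.017,0]]]'
python3 -m jog '[[[-1,0,0.005,0,0],[-1,0,0.01,0,0],[-1,0,0.015,0,0],[-1,0,0.02,0,0],[-1,0,0.02,0,0]]]'
python3 - <<'E'
from h import *
c,s=np.cos(-.17),np.sin(-.17)
for hx in(-.105,): print(rel([.5355+c*hx,-.2835+s*hx,.1655],-.17))
shot("side","s4");shot("scene","c4");shot("wrist","w4")
o=np.zeros((600,640,3),np.uint8);o[:300]=cv2.imread('pics/w4.png')[:300]
o[300:,:320]=cv2.resize(cv2.imread('pics/s4.png')[220:370,220:380],(320,300));o[300:,320:]=cv2.resize(cv2.imread('pics/c4.png')[130:280,180:340],(320,300))
cv2.imwrite('pics/c4c.png',o)
E
```

```text
time: 7.1
tool_pos: [0.4119, -0.2605, 0.1715]
tool_rot: [3.136, -0.0, 1.403]
contact_force: [-6.1, 14.5, 45.8]
opening: 0.0108
grip_force: 39.8
time: 7.52
tool_pos: [0.4332, -0.2648, 0.1727]
tool_rot: [3.13, 0.002, 1.403]
contact_force: [-0.2, 11.9, 37.4]
opening: 0.0107
grip_force: 39.8
[[-0.0011, -0.001, 0.0071], np.float64(0.002)]
```

View pics/c4c.png

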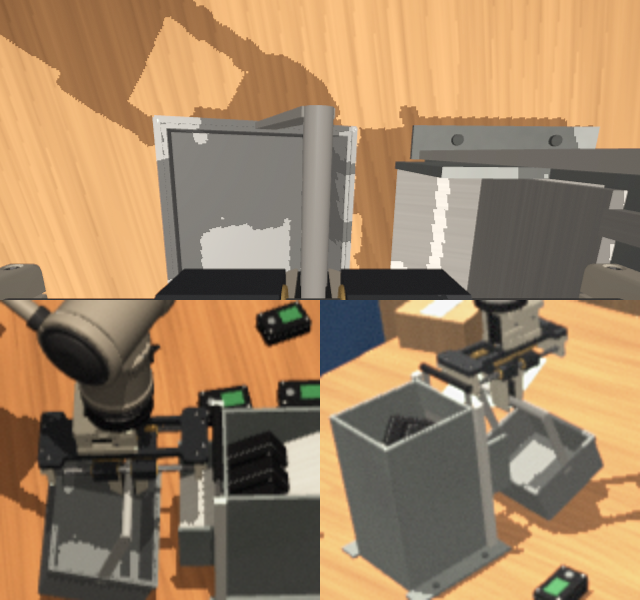

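```bash
python3 -m jog '[[[-1,0,-0.005,-0.003,0],[-1,0,-0.02,-0.01,0],[-1,0,-0.035,-0.018,0],[-1,0,-0.05,-0.026,0],[-1,0,-0.055,-0.026,0]]]'
python3 -m jog '[[[-1,0,0,0,0],[-1,0,0,0,0],[-1,0,0,0,0],[-1,0,0,0,0],[-1,0,0,0,0]]]' 7
python3 -m jog '[[[-1,0,0,0,0],[-1,0,0,0,0],[-1,0,0,0,0],[-1,0,0,0,0],[-1,0,0,0,0]]]'
python3 - <<'E'
from h import *
c,s=np.cos(-.17),np.sin(-.17)
for hx in(-.105,): print(rel([.5355+c*hx,-.2835+s*hx,.1655],-.17))
shot("wrist","w5")
cv2.imwrite("pics/w5c.png",cv2.resize(cv2.imread("pics/w5.png")[:300],(480,225)))
E
```

```text
time: 8.08
tool_pos: [0.3736, -0.255, 0.1936]
tool_rot: [3.141, -0.0, 1.402]
contact_force: [-0.9, -0.1, -4.7]
opening: 0.0106
grip_force: 40.0
time: 8.5
tool_pos: [0.3748, -0.2566, 0.1925]
tool_rot: [3.141, -0.0, 1.401]
contact_force: [1.1, 0.3, -5.4]
opening: 0.0117
grip_force: 7.0
time: 8.92
tool_pos: [0.3741, -0.2565, 0.1928]
tool_rot: [-3.141, -0.0, 1.401]
contact_force: [0.2, -0.2, -4.0]
opening: 0.0116
grip_force: 7.0
[[0.0007, 0.0587, 0.0273], np.float64(-0.0)]
```

View pics/w5c.png

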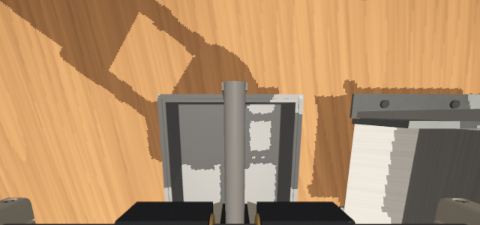

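```bash
python3 -m jog '[[[-1,0,0,0.006,0],[-1,0,0,0.012,0],[-1,0,0,0.018,0],[-1,0,0,0.022,0],[-1,0,0,0.022,0]]]'
python3 -m jog '[[[-1,0,0,0.001,0],[-1,0,0,0.002,0],[-1,0,0,0.003,0],[-1,0,0,0.004,0],[-1,0,0,0.004,0]]]'
python3 -m jog '[[[-1,0,0.004,0,0],[-1,0,0.01,0,0],[-1,0,0.018,0,0],[-1,0,0.024,0,0],[-1,0,0.028,0,0]]]'
python3 -m jog '[[[-1,0,0.004,0,0],[-1,0,0.01,0,0],[-1,0,0.016,0,0],[-1,0,0.021,0,0],[-1,0,0.023,0,0]]]'
python3 -m jog '[[[-1,0,0.001,0,0],[-1,0,0.003,0,0],[-1,0,0.005,0,0],[-1,0,0.0065,0,0],[-1,0,0.0065,0,0]]]'
python3 - <<'E'
from h import *
c,s=np.cos(-.17),np.sin(-.17)
for hx in(-.105,): print(rel([.5355+c*hx,-.2835+s*hx,.1655],-.17))
shot("side","s6");shot("scene","c6");shot("wrist","w6")
o=np.zeros((600,640,3),np.uint8);o[:300]=cv2.imread('pics/w6.png')[:300]
o[300:,:320]=cv2.resize(cv2.imread('pics/s6.png')[220:370,220:380],(320,300));o[300:,320:]=cv2.resize(cv2.imread('pics/c6.png')[130:280,180:340],(320,300))
cv2.imwrite('pics/c6c.png',o)
E
```

```text
time: 9.38
tool_pos: [0.3737, -0.2561, 0.1696]
tool_rot: [-3.14, -0.001, 1.401]
contact_force: [0.1, 0.9, -4.3]
opening: 0.0116
grip_force: 7.0
time: 9.8
tool_pos: [0.3742, -0.2566, 0.1668]
tool_rot: [3.142, -0.0, 1.401]
contact_force: [-1.0, -0.4, -4.5]
opening: 0.0117
grip_force: 7.0
time: 10.22
tool_pos: [0.4031, -0.2624, 0.169]
tool_rot: [3.138, 0.003, 1.401]
contact_force: [-4.0, 1.7, 11.2]
opening: 0.0114
grip_force: 7.0
time: 10.63
tool_pos: [0.4264, -0.2665, 0.1693]
tool_rot: [3.137, 0.003, 1.401]
contact_force: [-2.2, 0.9, 11.5]
opening: 0.0114
grip_force: 7.0
time: 11.05
tool_pos: [0.4326, -0.2675, 0.1694]
tool_rot: [3.137, 0.003, 1.401]
contact_force: [-0.1, -0.2, 10.5]
opening: 0.0117
grip_force: 7.0
[[0.0017, -0.0009, 0.0038], np.float64(0.0)]
```

View pics/c6c.png

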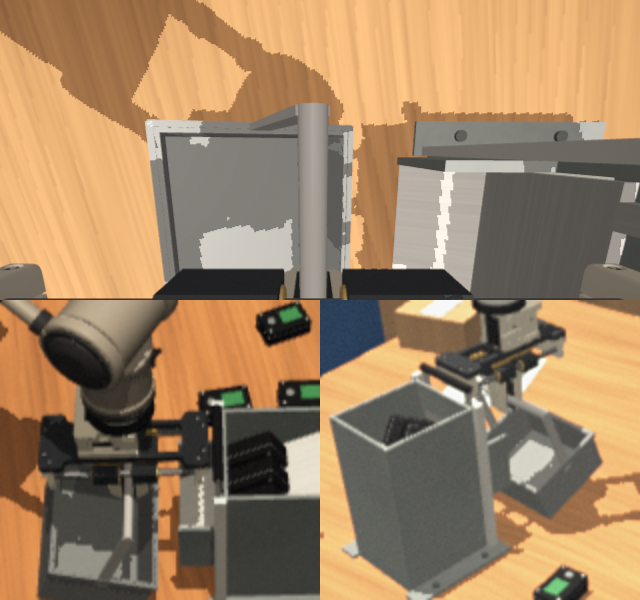

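```bash
python3 -m jog '[[[-1,-0.001,-0.005,-0.003,0],[-1,-0.001,-0.015,-0.01,0],[-1,-0.001,-0.03,-0.018,0],[-1,-0.001,-0.04,-0.026,0],[-1,-0.001,-0.045,-0.026,0]]]'
python3 -m jog '[[[-1,0,0,0,0],[-1,0,0,0,0],[-1,0,0,0,0],[-1,0,0,0,0],[-1,0,0,0,0]]]'
python3 -m jog '[[[-1,0,0,0,0],[-1,0,0,0,0],[-1,0,0,0,0],[-1,0,0,0,0],[-1,0,0,0,0]]]' 40
python3 -m jog '[[[-1,0,0,0.004,0],[-1,0,0,0.008,0],[-1,0,0,0.012,0],[-1,0,0,0.015,0],[-1,0,0,0.015,0]]]'
python3 - <<'E'
from h import *
c,s=np.cos(-.17),np.sin(-.17)
for hx in(-.105,): print(rel([.5355+c*hx,-.2835+s*hx,.1655],-.17))
shot("wrist","w7");shot("scene","c7")
cv2.imwrite("pics/w7c.png",np.vstack([cv2.resize(cv2.imread("pics/w7.png")[:300],(480,225)),cv2.resize(cv2.imread('pics/c7.png')[130:280,180:420],(480,300))]))
E
```

```text
time: 11.62
tool_pos: [0.3857, -0.2598, 0.1945]
tool_rot: [3.139, 0.001, 1.4]
contact_force: [1.3, 0.2, -3.7]
opening: 0.0114
grip_force: 7.0
time: 12.03
tool_pos: [0.3865, -0.2596, 0.1924]
tool_rot: [-3.141, -0.001, 1.401]
contact_force: [0.1, -0.0, -4.6]
opening: 0.0118
grip_force: 7.0
time: 12.45
tool_pos: [0.3864, -0.2597, 0.1929]
tool_rot: [3.141, 0.0, 1.401]
contact_force: [-0.3, 0.7, -4.2]
opening: 0.0107
grip_force: 40.0
time: 12.87
tool_pos: [0.3859, -0.2593, 0.1769]
tool_rot: [-3.14, -0.001, 1.401]
contact_force: [-0.4, -0.8, -4.0]
opening: 0.0104
grip_force: 40.0
[[0.0015, 0.0465, 0.0114], np.float64(-0.0)]
```

View pics/w7c.png

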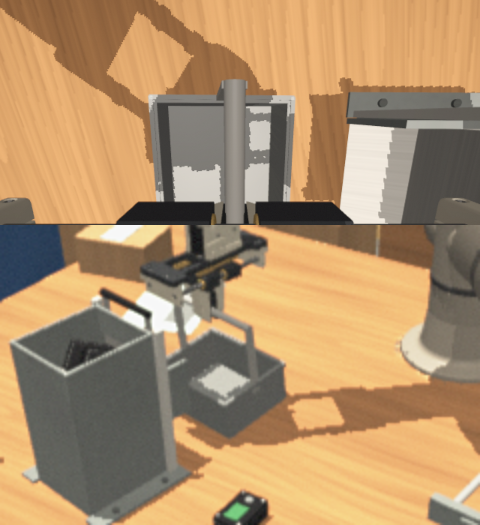

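```bash
python3 -m jog '[[[-1,0,0.002,0,0],[-1,0,0.005,0,0],[-1,0,0.009,0,0],[-1,0,0.013,0,0],[-1,0,0.017,0,0]]]'
python3 -m jog '[[[-1,0,0.004,0,0],[-1,0,0.008,0,0],[-1,0,0.012,0,0],[-1,0,0.016,0,0],[-1,0,0.02,0,0]]]'
python3 -m jog '[[[-1,0,0.003,0,0],[-1,0,0.006,0,0],[-1,0,0.008,0,0],[-1,0,0.0085,0,0],[-1,0,0.0085,0,0]]]'
python3 - <<'E'
from h import *
c,s=np.cos(-.17),np.sin(-.17)
for hx in(-.105,): print(rel([.5355+c*hx,-.2835+s*hx,.1655],-.17))
shot("wrist","w8");shot("scene","c8")
a=cv2.imread("pics/w8.png")[:300]; g=a[200,100:420].astype(int); print(g.mean(1).astype(int)[::6])
E
```

```text
time: 13.38
tool_pos: [0.4037, -0.2627, 0.1779]
tool_rot: [3.141, 0.0, 1.401]
contact_force: [0.3, 0.0, -4.7]
opening: 0.0107
grip_force: 40.0
time: 13.8
tool_pos: [0.4232, -0.266, 0.1778]
tool_rot: [3.142, -0.0, 1.401]
contact_force: [-0.9, -0.4, -4.2]
opening: 0.0107
grip_force: 40.0
time: 14.22
tool_pos: [0.4313, -0.2674, 0.1778]
tool_rot: [-3.142, -0.0, 1.401]
contact_force: [-0.4, 0.0, -4.2]
opening: 0.0111
grip_force: 40.0
[[0.0017, 0.0005, 0.0123], np.float64(0.0)]
[175 178 180 179 178 179 175 178 184 183 180 186 187 187 187 176 120 117
 131  80  66  65 133 134 133 133 133 133 133 133 132 133 132 133 141 154
 154 137 131 131 160 203 159 129  72  71  71 128 126 115 171 170 169 168]
```

```bash
python3 -m jog '[[[-1,0.0015,0,0.001,0],[-1,0.0015,0,0.003,0],[-1,0.0015,0,0.005,0],[-1,0.0015,0,0.006,0],[-1,0.0015,0,0.006,0]]]' 7
python3 -m jog '[[[-1,0,0,0.001,0],[-1,0,0,0.002,0],[-1,0,0,0.003,0],[-1,0,0,0.004,0],[-1,0,0,0.005,0]]]' 5
python3 -m jog '[[[-1,0,0,0.001,0],[-1,0,0,0.002,0],[-1,0,0,0.002,0],[-0.7,0,0,0.002,0],[-0.7,0,0,0.002,0]]]' 3
python3 - <<'E'
from h import *
shot("wrist","w9");shot("scene","c9")
cv2.imwrite("pics/w9c.png",np.vstack([cv2.resize(cv2.imread("pics/w9.png")[:300],(480,225)),cv2.resize(cv2.imread('pics/c9.png')[130:280,180:420],(480,300))]))
E
```

```text
time: 14.73
tool_pos: [0.4313, -0.2658, 0.1715]
tool_rot: [-3.141, -0.0, 1.401]
contact_force: [0.2, 0.8, -4.5]
opening: 0.0117
grip_force: 7.0
time: 15.15
tool_pos: [0.4314, -0.266, 0.1668]
tool_rot: [3.141, 0.0, 1.401]
contact_force: [-2.3, -1.6, 0.4]
opening: 0.012
grip_force: 5.0
time: 15.57
tool_pos: [0.4314, -0.2657, 0.1649]
tool_rot: [3.142, -0.0, 1.401]
contact_force: [-1.6, -0.5, 0.1]
opening: 0.0136
grip_force: 1.0
```

View pics/w9c.png

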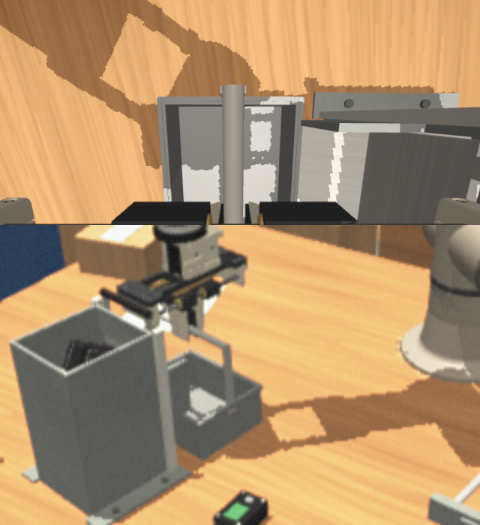

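```bash
python3 - <<'E'
from fit import *
k=4/3
B=[("w9",(158*k,97*k),(-.065,.08,.07)),("w9",(303*k,97*k),(.065,.08,.07)),("w9",(232*k,85*k),(0,.08,.176))]
p,r=fit(B,[.43,-.26,-.17]);print(p,r)
h=np.array([.5355,-.2835]);c,s=np.cos(-.17),np.sin(-.17);F=np.array([[c,s],[-s,c]])
print("in hopper",F@(p[:2]-h),"tcp",F@(robot.observe()["tool_pos"][:2]-h))
for n,uv,z in[("spout cheek top far/near-left corner",(303*k,122*k),.17),("rim right",(302*k,99*k),.07)]:
    print(n,F@(at("w9",uv,z)[:2]-h))
E
```

```text
[ 0.42928965 -0.26342903 -0.17089977] [[7.0, 0.5], [-0.5, 0.5], [-0.3, -0.6]]
in hopper [-0.10807495  0.00181273] tcp [-1.05634258e-01 -6.16652856e-05]
spout cheek top far/near-left corner [-0.06778579  0.06245593]
rim right [-0.04348489  0.08031025]
```

```bash
python3 -m jog '[[[-1,0,0,0,0],[-1,0,0,0,0],[-1,0,0,0,0],[-1,0,0,0,0],[-1,0,0,0,0]]]' 40
python3 -m jog '[[[-1,0,0,-0.002,0],[-1,0,0.001,-0.004,0],[-1,0,0.003,-0.004,0],[-1,0,0.005,-0.004,0],[-1,0,0.006,-0.004,0]]]'
python3 -m jog '[[[-1,0,0,0.002,0],[-1,0,0,0.0035,0],[-1,0,0,0.0035,0],[-1,0,0,0.0035,0]]]'
python3 -m jog '[[[-0.7,0,0,0,0],[-0.7,0,0,0,0],[-0.4,0,0,0,0],[-0.2,0,0,0,0],[0,0,0,0,0]]]' 5
python3 -m jog '[[[0,0,0,0,0],[0,0,0,0,0],[0,0,0,0,0],[0,0,0,-0.02,0],[0,0,0,-0.04,0]]]'
python3 -m jog '[[[0,0,-0.03,-0.03,0],[0,0,-0.06,-0.06,0],[0,0,-0.06,-0.08,0],[0,0,-0.06,-0.10,0],[0,0,-0.06,-0.11,0]]]'
python3 - <<'E'
from h import *
c,s=np.cos(-.17),np.sin(-.17)
print(rel([.5355,-.2835,.31],-.17))
shot("side","s10")
shot("wrist","w10")
cv2.imwrite("pics/w10c.png",np.vstack([cv2.imread("pics/w10.png")[:300],cv2.resize(cv2.imread('pics/s10.png')[220:370,220:440],(640,300))[:, :]]))
E
```

```text
time: 16.08
tool_pos: [0.4314, -0.2657, 0.1649]
tool_rot: [-3.141, -0.0, 1.401]
contact_force: [-1.8, 1.1, 1.8]
opening: 0.0107
grip_force: 40.0
time: 16.5
tool_pos: [0.4378, -0.267, 0.1687]
tool_rot: [3.141, -0.0, 1.401]
contact_force: [0.1, 0.3, -4.1]
opening: 0.0112
grip_force: 40.0
time: 16.83
tool_pos: [0.4367, -0.2667, 0.1651]
tool_rot: [-3.14, -0.0, 1.401]
contact_force: [-4.8, 0.9, -3.0]
opening: 0.0104
grip_force: 40.0
time: 17.25
tool_pos: [0.4367, -0.2667, 0.1652]
tool_rot: [-3.14, -0.0, 1.401]
contact_force: [-5.8, -0.5, -2.6]
opening: 0.0292
grip_force: 0.0
time: 17.67
tool_pos: [0.4375, -0.2668, 0.2055]
tool_rot: [-3.141, -0.001, 1.401]
contact_force: [1.9, -0.1, -0.4]
opening: 0.0458
grip_force: 0.0
time: 18.08
tool_pos: [0.379, -0.2576, 0.3191]
tool_rot: [3.135, 0.004, 1.401]
contact_force: [0.6, 0.1, 0.7]
opening: 0.0459
grip_force: 0.0
[[0.001, 0.1585, 0.0101], np.float64(-0.0)]
```

View pics/w10c.png

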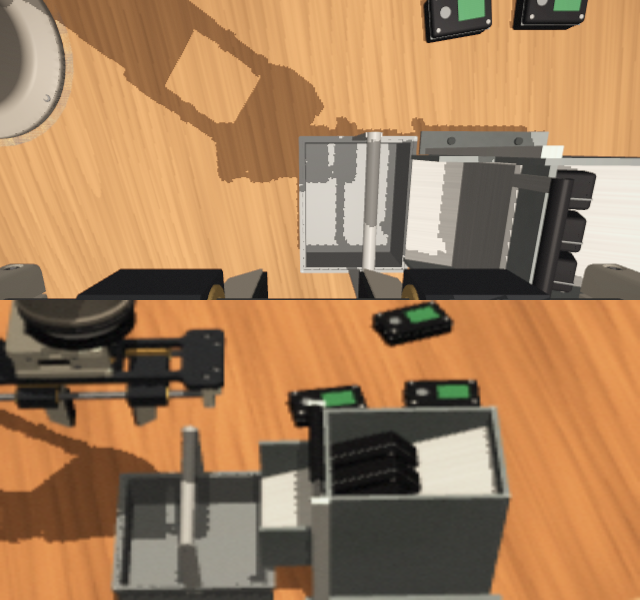

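```bash
python3 - <<'E'
from h import *
h=np.array([.5355,-.2835]);c,s=np.cos(-.17),np.sin(-.17);F=np.array([[c,s],[-s,c]])
for u in[(560,182),(552,235),(544,288)]: print(F@(at("w10",u,.256)[:2]-h))
E
python3 -m jog '[[[0.1,0,0.04,-0.01,0],[0.1,0,0.08,-0.02,0],[0.1,0,0.12,-0.02,0],[0.1,0,0.145,-0.02,0],[0.1,0,0.158,-0.02,0]]]'
python3 - <<'E'
from h import *
print(robot.observe()["opening"],rel([.5355,-.2835,.249],-.17))
shot("wrist","w11");shot("scene","c11")
E
```

```text
[-0.000673    0.04683171]
[0.00062744 0.01193744]
[ 0.00204206 -0.02602052]
time: 18.6
tool_pos: [0.5369, -0.2835, 0.3331]
tool_rot: [-3.141, -0.001, 1.402]
contact_force: [0.9, 0.6, 0.4]
opening: 0.0506
grip_force: 0.0
0.050559925027716245 [[-0.0004, -0.0014, 0.0841], np.float64(0.002)]
```

```bash
python3 -m jog '[[[0.1,0,-0.001,0.03,0],[0.1,0,-0.001,0.06,0],[0.1,0,-0.001,0.075,0],[0.1,0,-0.001,0.083,0],[-1,0,-0.001,0.083,0]]]' 40
python3 -m jog '[[[-1,0,0,0,0],[-1,0,0,0,0],[-1,0,0,0,0],[-1,0,0,0,0],[-1,0,0,0,0]]]'
python3 -m jog '[[[-1,0,0,0,0],[-1,0,0,0,0],[-1,0,0,0,0],[-1,0,0,0,0],[-1,0,0,0,0]]]'
```

```text
time: 19.12
tool_pos: [0.5317, -0.2829, 0.2505]
tool_rot: [-3.138, -0.002, 1.401]
contact_force: [0.4, -0.3, 0.6]
opening: 0.0472
grip_force: 0.0
time: 19.53
tool_pos: [0.5341, -0.2837, 0.2534]
tool_rot: [3.138, 0.001, 1.401]
contact_force: [15.2, -2.7, -3.2]
opening: 0.0152
grip_force: 7.6
time: 19.95
tool_pos: [0.5359, -0.284, 0.2534]
tool_rot: [3.134, 0.001, 1.401]
contact_force: [10.8, -1.8, -1.3]
opening: 0.0111
grip_force: 40.0
```

```bash
python3 -m jog '[[[-1,0,0.0015,0,0],[-1,0,0.0015,-0.006,0],[-1,0,0.0015,-0.014,0],[-1,0,0.0015,-0.022,0],[-1,0,0.0015,-0.03,0]]]'
python3 -m jog '[[[-1,0,0,-0.01,0],[-1,0,0,-0.02,0],[-1,0,0,-0.03,0],[-1,0,0,-0.04,0],[-1,0,0,-0.045,0]]]'
python3 -m jog '[[[-1,0,0,-0.001,0],[-1,0,0,-0.001,0],[-1,0,0,-0.001,0],[-1,0,0,-0.001,0],[-1,0,0,-0.001,0]]]'
python3 - <<'E'
from h import *
shot("side","s12");shot("scene","c12")
cv2.imwrite("pics/c12c.png",np.hstack([cv2.resize(cv2.imread("pics/s12.png")[200:370,220:400],None,fx=2,fy=2),cv2.resize(cv2.imread('pics/c12.png')[130:300,180:380],None,fx=2,fy=2)]))
E
```

```text
time: 20.37
tool_pos: [0.536, -0.284, 0.2822]
tool_rot: [3.138, 0.0, 1.401]
contact_force: [8.4, -1.7, -7.1]
opening: 0.0107
grip_force: 40.0
time: 20.78
tool_pos: [0.536, -0.284, 0.3281]
tool_rot: [3.138, 0.001, 1.401]
contact_force: [7.7, -2.0, -4.9]
opening: 0.0107
grip_force: 40.0
time: 21.2
tool_pos: [0.536, -0.284, 0.3284]
tool_rot: [3.138, 0.001, 1.401]
contact_force: [7.8, -2.1, -3.2]
opening: 0.0106
grip_force: 40.0
```

View pics/c12c.png

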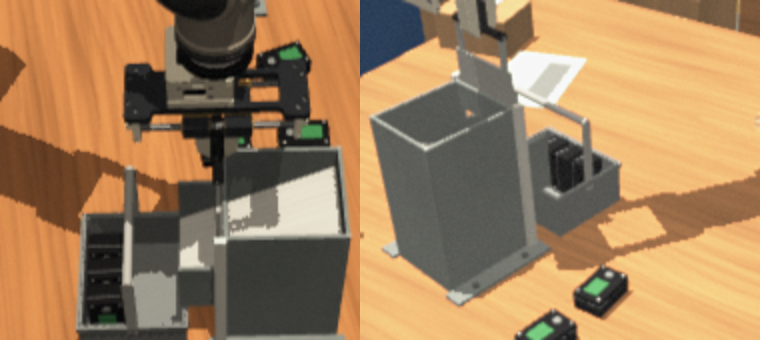

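```bash
python3 -m jog '[[[-1,0,0,0.008,0],[-1,0,0,0.018,0],[-1,0,0,0.028,0],[-1,0,0,0.038,0],[-1,0,0,0.046,0]]]'
python3 -m jog '[[[-1,0,0,0.008,0],[-1,0,0,0.016,0],[-1,0,0,0.024,0],[-1,0,0,0.03,0],[-1,0,0,0.032,0]]]'
python3 -m jog '[[[-1,0,0,0.001,0],[-1,0,0,0.001,0],[-1,0,0,0.001,0]]]'
```

```text
time: 21.72
tool_pos: [0.536, -0.284, 0.2827]
tool_rot: [3.136, 0.001, 1.401]
contact_force: [7.3, -2.0, 2.5]
opening: 0.0106
grip_force: 40.0
time: 22.13
tool_pos: [0.5361, -0.2841, 0.2532]
tool_rot: [3.135, 0.002, 1.401]
contact_force: [0.4, 1.5, 21.3]
opening: 0.0109
grip_force: 40.0
time: 22.38
tool_pos: [0.5361, -0.2841, 0.2532]
tool_rot: [3.134, 0.003, 1.401]
contact_force: [2.1, 1.9, 15.6]
opening: 0.0103
grip_force: 40.0
```

```bash
python3 -m jog '[[[0.2,0,0,0,0],[0.2,0,0,0,0],[0.2,0,0,0,0],[0.2,0,0,0,0],[0.2,0,0,0,0]]]'
python3 -m jog '[[[0.2,0,0,0,0],[0.2,0,0,-0.02,0],[0.2,0,0,-0.04,0],[0.2,0,0,-0.06,0],[0.2,0,0,-0.08,0]]]'
python3 -m jog '[[[0.2,-0.01,-0.04,0,0],[0.2,-0.02,-0.08,0,0],[0.2,-0.03,-0.12,0,0],[0.2,-0.04,-0.15,0,0],[0.2,-0.05,-0.15,0,0]]]'
python3 -m jog '[[[0.2,0,0,0,0],[0.2,0,0,0,0],[0.2,0,0,0,0]]]'
python3 - <<'E'
from h import *
shot("wrist","w13");cv2.imwrite("pics/w13c.png",cv2.imread("pics/w13.png")[:300])
E
```

```text
time: 22.8
tool_pos: [0.5341, -0.2835, 0.2487]
tool_rot: [-3.14, -0.001, 1.401]
contact_force: [0.1, -0.1, -0.6]
opening: 0.0397
grip_force: 0.0
time: 23.22
tool_pos: [0.5343, -0.2835, 0.33]
tool_rot: [-3.141, -0.0, 1.401]
contact_force: [-0.3, 0.6, -0.1]
opening: 0.055
grip_force: 0.0
time: 23.63
tool_pos: [0.3738, -0.3065, 0.33]
tool_rot: [-3.14, 0.0, 1.399]
contact_force: [1.3, -0.6, 1.3]
opening: 0.055
grip_force: 0.0
time: 23.88
tool_pos: [0.379, -0.3074, 0.3291]
tool_rot: [3.141, -0.0, 1.401]
contact_force: [-0.3, 1.2, 0.6]
opening: 0.0552
grip_force: 0.0
```

View pics/w13c.png

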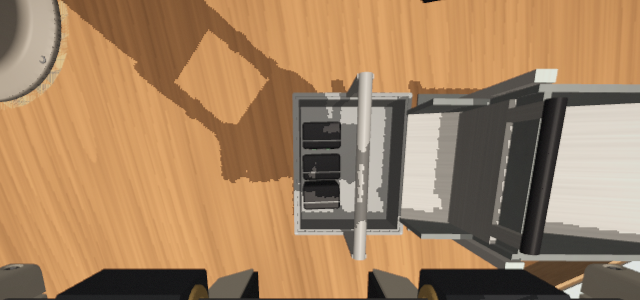

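```bash
python3 - <<'E'
from h import *
h=np.array([.5355,-.2835]);c,s=np.cos(-.17),np.sin(-.17);F=np.array([[c,s],[-s,c]])
a=at("w13",(366,76),.17);b=at("w13",(360,256),.17);m=(a+b)/2
print(a,b,np.linalg.norm(a-b),m,F@(m[:2]-h),"baryaw",np.arctan2(-(a-b)[0],(a-b)[1]))
y=np.arctan2(-(a-b)[0],(a-b)[1]);print(rel([m[0],m[1],.165],y))
for u in[(557,98),(533,250)]: print(F@(at("w13",u,.256)[:2]-h))
E
```

```text
[ 0.44456831 -0.18739985  0.17      ] [ 0.41804109 -0.34541266  0.17      ] 0.16022403181143802 [ 0.4313047  -0.26640626  0.17      ] [-0.10558526 -0.00078067] baryaw -0.16632916514802767
[[0.049, 0.0446, 0.164], np.float64(-0.003)]
[0.00111635 0.04944698]
[ 0.00253121 -0.04934727]
```

```bash
python3 -m jog '[[[0.2,0.02,0.02,0.03,0],[0.2,0.049,0.042,0.06,0],[0.2,0.049,0.042,0.10,0],[0.2,0.049,0.042,0.13,0],[0.2,0.049,0.042,0.16,0]]]'
python3 -m jog '[[[0.2,0,0,0.004,0],[-1,0,0,0.004,0],[-1,0,0,0.004,0],[-1,0,0,0.004,0],[-1,0,0,0.004,0]]]' 60
python3 -m jog '[[[-1,0,0,0,0],[-1,0,0,0,0],[-1,0,0,0,0],[-1,0,0,0,0],[-1,0,0,0,0]]]'
python3 -m jog '[[[-1,0,0,0,0],[-1,0,0,0,0],[-1,0,0,0,0],[-1,0,0,-0.002,0],[-1,0,0,-0.004,0]]]'
python3 -m jog '[[[-1,0,-0.001,-0.002,0],[-1,0,-0.003,-0.002,0],[-1,0,-0.007,-0.002,0],[-1,0,-0.012,-0.002,0],[-1,0,-0.017,-0.002,0]]]'
python3 -m jog '[[[-1,0,-0.006,0,0],[-1,0,-0.013,0,0],[-1,0,-0.020,0,0],[-1,0,-0.028,0,0],[-1,0,-0.036,0,0]]]'
python3 -m jog '[[[-1,0,-0.006,0,0],[-1,0,-0.012,0,0],[-1,0,-0.016,0,0],[-1,0,-0.018,0,0],[-1,0,-0.018,0,0]]]'
```

```text
time: 24.35
tool_pos: [0.4287, -0.2645, 0.1669]
tool_rot: [-3.14, -0.001, 1.404]
contact_force: [0.8, 0.8, -0.5]
opening: 0.0551
grip_force: 0.0
time: 24.77
tool_pos: [0.4288, -0.2671, 0.1673]
tool_rot: [3.138, 0.002, 1.401]
contact_force: [-0.7, 0.4, 0.6]
opening: 0.0329
grip_force: 0.0
time: 25.18
tool_pos: [0.4288, -0.2669, 0.1663]
tool_rot: [3.139, 0.001, 1.401]
contact_force: [4.4, 0.2, 4.6]
opening: 0.0103
grip_force: 60.0
time: 25.6
tool_pos: [0.4266, -0.2655, 0.1682]
tool_rot: [-3.138, -0.002, 1.401]
contact_force: [-0.7, 0.4, -7.3]
opening: 0.0102
grip_force: 60.0
time: 26.02
tool_pos: [0.4102, -0.2631, 0.171]
tool_rot: [-3.14, -0.001, 1.401]
contact_force: [0.2, -1.1, -7.8]
opening: 0.0104
grip_force: 60.0
time: 26.43
tool_pos: [0.3747, -0.2571, 0.1714]
tool_rot: [3.141, 0.0, 1.401]
contact_force: [-0.7, 0.3, -7.6]
opening: 0.0106
grip_force: 60.0
time: 26.85
tool_pos: [0.3575, -0.2543, 0.1715]
tool_rot: [3.141, 0.0, 1.4]
contact_force: [1.2, 0.4, -7.1]
opening: 0.0104
grip_force: 60.0
```

```bash
python3 -m jog '[[[-1,0,0,-0.008,0],[-1,0,0,-0.025,0],[-1,0,0,-0.045,0],[-1,0,0,-0.065,0],[-1,0,0,-0.085,0]]]'
python3 -m jog '[[[-1,0.005,0,-0.012,0],[-1,0.015,0,-0.02,0],[-1,0.03,0,-0.02,0],[-1,0.048,0,-0.02,0],[-1,0.066,0,-0.02,0]]]'
python3 -m jog '[[[-1,0.018,0,0,0],[-1,0.036,0,0,0],[-1,0.054,0,0,0],[-1,0.072,0,0,0],[-1,0.09,0,0,0]]]'
python3 -m jog '[[[-1,0.018,0,0,0],[-1,0.036,0,0,0],[-1,0.054,0,0,0],[-1,0.072,0,0,0],[-1,0.09,0,0,0]]]'
python3 -m jog '[[[-1,0.018,0,0,0],[-1,0.036,0,0,0],[-1,0.052,0,0,0],[-1,0.06,0,0,0],[-1,0.06,0,0,0]]]'
python3 - <<'E'
from h import *
shot("wrist","w14");shot("scene","c14")
cv2.imwrite("pics/w14c.png",np.vstack([cv2.imread("pics/w14.png")[:300],cv2.resize(cv2.imread('pics/c14.png')[150:400,300:600],(360,300)).repeat(1,0) if 0 else cv2.copyMakeBorder(cv2.resize(cv2.imread('pics/c14.png')[150:400,280:600],(384,300)),0,0,0,256,cv2.BORDER_CONSTANT)]))
E
```

```text
time: 27.27
tool_pos: [0.3581, -0.2543, 0.2579]
tool_rot: [3.141, 0.0, 1.401]
contact_force: [-0.1, 0.6, -6.8]
opening: 0.0103
grip_force: 60.0
time: 27.68
tool_pos: [0.369, -0.1879, 0.2764]
tool_rot: [-3.141, -0.001, 1.4]
contact_force: [0.4, 0.7, -7.4]
opening: 0.0105
grip_force: 60.0
time: 28.1
tool_pos: [0.3841, -0.0989, 0.2764]
tool_rot: [-3.141, -0.001, 1.401]
contact_force: [-0.1, -0.5, -7.0]
opening: 0.0107
grip_force: 60.0
time: 28.52
tool_pos: [0.3992, -0.0103, 0.2764]
tool_rot: [-3.141, -0.0, 1.401]
contact_force: [0.3, -0.2, -6.9]
opening: 0.0102
grip_force: 60.0
time: 28.93
tool_pos: [0.4094, 0.0491, 0.2763]
tool_rot: [-3.141, -0.001, 1.403]
contact_force: [-0.2, 0.4, -7.4]
opening: 0.0107
grip_force: 60.0
```

View pics/w14c.png

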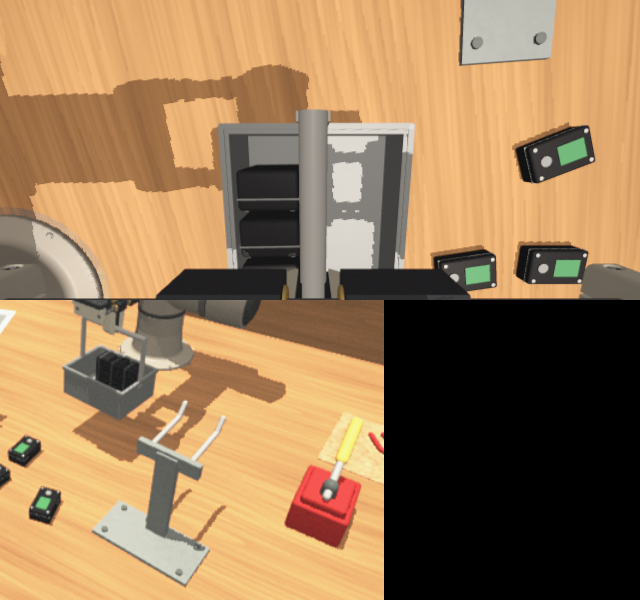

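```bash
python3 - <<'E'
from fit import *
q=lambda u,v:(280+u/1.2,150+v/1.2)
for n,u in[("a",(92,229)),("b",(127,202)),("c",(209,247)),("d",(188,283))]: print(n,at("c14",q(*u),.008))
a=at("w14",(461,64),.008);b=at("w14",(552,58),.008);print("w",a,b,np.arctan2((b-a)[1],(b-a)[0]))
a=at("w14",(461,64),.008)
print("wscrews",at("w14",(477,43),.01),at("w14",(540,38),.01))
for z in(.22,.227,.232): print(at("c14",q(185,104),z),at("c14",q(224,118),z))
S=[("c14",q(185,104),(-.035,-.038,.227)),("c14",q(224,118),(-.035,.038,.227)),("scene0",(434,236),(-.035,-.038,.227)),("scene0",(465,249),(-.035,.038,.227))]
print(fit(S,[.55,.29,-.1]))
E
```

```text
a [0.70179604 0.17572021 0.008     ]
b [0.60137646 0.20174844 0.008     ]
c [0.62207037 0.38215224 0.008     ]
d [0.71770317 0.37756865 0.008     ]
w [0.60243625 0.18273696 0.008     ] [0.70462734 0.17168417 0.008     ] -0.10773922637515218
wscrews [0.62042906 0.20088631 0.01      ] [0.68987852 0.19417205 0.01      ]
[0.50550874 0.25805849 0.22      ] [0.50863163 0.33411832 0.22      ]
[0.51506634 0.26073821 0.227     ] [0.51815284 0.33591167 0.227     ]
[0.5218932  0.26265229 0.232     ] [0.5249537  0.33719263 0.232     ]
(array([ 0.55185039,  0.29440804, -0.08911735]), [[-0.2, -0.5], [-0.6, 0.5], [-0.0, 0.2], [1.1, -0.2]])
```

```bash
python3 -m jog '[[[-1,0.005,-0.001,0,0],[-1,0.015,-0.003,0,0],[-1,0.03,-0.005,0,0],[-1,0.048,-0.007,0,0],[-1,0.066,-0.009,0,-0.01]]]'
python3 -m jog '[[[-1,0.018,-0.002,0,-0.01],[-1,0.036,-0.004,0,-0.02],[-1,0.054,-0.006,0,-0.03],[-1,0.072,-0.008,0,-0.04],[-1,0.09,-0.010,0,-0.05]]]'
python3 -m jog '[[[-1,0.018,-0.003,0,-0.01],[-1,0.036,-0.006,0,-0.01],[-1,0.054,-0.009,0,-0.01],[-1,0.072,-0.012,0,-0.01],[-1,0.086,-0.014,0,-0.01]]]'
python3 -m jog '[[[-1,0.006,-0.001,0,0],[-1,0.009,-0.001,0,0],[-1,0.009,-0.001,0,0],[-1,0.009,-0.001,0,0]]]'
python3 - <<'E'
from h import *
im=shot("wrist","w15");shot("scene","c15")
o=np.array([.552,.292]);y=-.10;c,s=np.cos(y),np.sin(y)
def P(lx,ly,z):return [o[0]+c*lx-s*ly,o[1]+s*lx+c*ly,z]
print(rel(P(-.13,0,.276),y))
for lx,z in[(-.035,.227),(-.025,.215),(-.012,.205),(0,.205),(.02,.205),(.05,.205)]: print(lx,[pix("w15",P(lx,ly,z)).round().tolist() for ly in(-.038,.038)])
hsv=cv2.cvtColor(im,cv2.COLOR_RGB2HSV)
m=(hsv[...,1]<50)&(hsv[...,2]>90);
for u in(450,470,480,490,500,520,540,560,580,600,620):
    v=np.flatnonzero(m[:300,u]);r=np.split(v,np.flatnonzero(np.diff(v)>1)+1);print(u,[(int(a[0]),int(a[-1])) for a in r if len(a)>3])
E
```

```text
time: 29.45
tool_pos: [0.4119, 0.1138, 0.2764]
tool_rot: [3.141, 0.0, 1.409]
contact_force: [0.2, 0.7, -7.0]
opening: 0.0105
grip_force: 60.0
time: 29.87
tool_pos: [0.4164, 0.2046, 0.2763]
tool_rot: [-3.142, 0.0, 1.46]
contact_force: [0.3, 0.8, -5.8]
opening: 0.0102
grip_force: 60.0
time: 30.28
tool_pos: [0.4119, 0.2921, 0.2762]
tool_rot: [-3.141, -0.0, 1.47]
contact_force: [-0.3, 1.2, -6.5]
opening: 0.0104
grip_force: 60.0
time: 30.62
tool_pos: [0.4119, 0.2995, 0.2762]
tool_rot: [-3.141, 0.001, 1.47]
contact_force: [-0.2, 0.5, -6.4]
opening: 0.0099
grip_force: 60.0
[[0.0065, 0.0101, 0.0004], np.float64(-0.001)]
-0.035 [[475.0, 308.0], [491.0, 191.0]]
-0.025 [[482.0, 300.0], [497.0, 189.0]]
-0.012 [[493.0, 294.0], [509.0, 187.0]]
0 [[510.0, 294.0], [527.0, 187.0]]
0.02 [[538.0, 294.0], [557.0, 187.0]]
0.05 [[580.0, 294.0], [603.0, 187.0]]
450 []
470 [(189, 202), (230, 277), (290, 297)]
480 [(151, 277), (290, 298)]
490 [(120, 135), (141, 198), (221, 277), (290, 298)]
500 [(120, 198), (225, 277), (290, 298)]
520 [(120, 198), (233, 277), (290, 298)]
540 [(120, 198), (241, 274), (290, 298)]
560 [(120, 164), (184, 197), (290, 298)]
580 [(184, 197), (290, 297)]
600 [(184, 197), (264, 289)]
620 [(184, 198), (265, 268), (270, 280), (282, 290)]
```

```bash
python3 - <<'E'
from h import *
im=cv2.cvtColor(cv2.imread("pics/w15.png"),cv2.COLOR_BGR2RGB).astype(int)
for v in(186,190,194,198,202,290,294,297): print(v,[tuple(im[v,u]) and int(im[v,u].mean())*1000+int(im[v,u].max()-im[v,u].min()) for u in range(440,560,6)])
o=np.array([.552,.292]);y=-.10;c,s=np.cos(y),np.sin(y)
def P(lx,ly,z):return [o[0]+c*lx-s*ly,o[1]+s*lx+c*ly,z]
for q in[(.041,-.03,.008),(.041,.09,.008),(.15,.09,.008)]:print(pix("w15",P(*q)))
E
```

```text
186 [190120, 180117, 182118, 182117, 178118, 181117, 98009, 124012, 153015, 191018, 191018, 191018, 191018, 191018, 191017, 191017, 191017, 191018, 191017, 191017]
190 [190119, 180116, 181118, 183118, 177118, 154015, 194016, 171016, 185017, 226017, 225018, 225018, 225017, 225017, 224017, 224018, 224018, 224017, 224017, 224017]
194 [190120, 176117, 181119, 182118, 126072, 194017, 230017, 189018, 190016, 221017, 220018, 221017, 220018, 221017, 220018, 220017, 220017, 220017, 219018, 219018]
198 [190120, 177117, 180118, 183118, 144090, 193016, 223018, 185016, 131012, 136013, 135013, 135014, 134013, 134013, 134013, 133014, 133013, 134013, 134013, 134013]
202 [191120, 177116, 182118, 184118, 177118, 158015, 189015, 123006, 78005, 68003, 68004, 67004, 65003, 65002, 66003, 65003, 63003, 65002, 63002, 64004]
290 [31001, 33003, 30002, 31004, 62038, 92009, 134014, 134014, 134013, 134014, 134013, 134014, 134014, 134014, 133015, 134014, 134014, 134013, 134014, 134014]
294 [33002, 33001, 34002, 33002, 35003, 110012, 172016, 206016, 206017, 206017, 206017, 206016, 206016, 206017, 206017, 206017, 206017, 206017, 205017, 205017]
297 [46001, 47001, 47001, 47001, 47001, 100007, 186016, 227018, 227017, 226018, 226017, 225017, 225017, 225017, 225017, 224018, 224018, 223018, 223018, 223018]
[455.02120856 224.41002882]
[465.78665204 125.71606675]
[557.45176926 125.60982212]
```

```bash
python3 -m jog '[[[-1,0.002,0,0.003,0],[-1,0.0035,0.002,0.008,0],[-1,0.0035,0.007,0.012,0],[-1,0.0035,0.015,0.012,0],[-1,0.0035,0.025,0.012,0]]]'
python3 -m jog '[[[-1,0,0.012,0,0],[-1,0,0.024,0,0],[-1,0,0.036,0,0],[-1,0,0.048,0,0],[-1,0,0.06,0,0]]]'
python3 -m jog '[[[-1,0,0.012,0,0],[-1,0,0.024,0,0],[-1,0,0.035,0,0],[-1,0,0.044,0,0],[-1,0,0.050,0,0]]]'
python3 - <<'E'
from h import *
im=shot("wrist","w16").astype(int);shot("scene","c16")
print(robot.observe()["tool_pos"],robot.observe()["contact_force"],rel([.5475,.2896,.25],-.1))
g=im.mean(2).astype(int)
for v in range(150,216,6): print(v,g[v,300:420:5])
E
```

```text
time: 31.13
tool_pos: [0.4375, 0.3011, 0.2639]
tool_rot: [-3.141, 0.001, 1.471]
contact_force: [0.3, 0.3, -7.1]
opening: 0.0106
grip_force: 60.0
time: 31.55
tool_pos: [0.4984, 0.295, 0.2642]
tool_rot: [3.141, 0.0, 1.47]
contact_force: [-0.8, -0.1, -7.6]
opening: 0.0102
grip_force: 60.0
time: 31.97
tool_pos: [0.5482, 0.2898, 0.2639]
tool_rot: [3.141, 0.0, 1.47]
contact_force: [0.0, -0.3, -6.9]
opening: 0.0104
grip_force: 60.0
[0.54772812 0.28993873 0.26387188] [ 0.31108282  0.12177174 -6.58608433] [[-0.0004, -0.0002, 0.0139], np.float64(-0.001)]
150 [117 141 152 155 142 120 134 142 134 216 200 164 153 134 134 133 133 133
  64  64  64 205 164 199]
156 [116 142 153 155 142 120 134 134 134 134 134 133 133 134 133 133 133 121
  65  65  65 131 131 200]
162 [117 141 153 154 142 120 133 133 134 164 135 134 217 133 133 132 131 108
  65  65  64 131 130 200]
168 [115 141 153 154 143 119 132 133 134 134 133 134 132 132 132 132 132  97
  64  64  64 131 130 199]
174 [115 141 153 154 143 119 133 132 132 132 199 218 207 147 132 132 131  82
  64  66  64 130 130 200]
180 [114 141 153 154 142 119 132 132 132 133 217 219 218 133 132 131 130  74
  65  65  64 112 129 201]
186 [114 141 153 153 143 119 132 132 132 216 218 217 218 131 131 130 131  69
  64  65  65 118 129 198]
192 [112 141 153 153 142 118 118 118 144 144 143 143 144 121 133 126 133 126
 126 120 110 115 123 136]
198 [115 141 152 153 142 117 162 162 162 162 161 161 161 161 185 228 228 227
 228 227 164 158 158 157]
204 [112 140 153 152 142 117 141 142 142 141 141 141 141 141 141 216 218 217
 218 212 142 140 140 141]
210 [107 141 152 153 143 117 129 129 210 134 129 129 214 129 129 129 129  65
  65  64 124 128  68  74]
```

```bash
python3 - <<'E'
from h import *
im=cv2.imread("pics/w16.png").astype(int);g=im.mean(2).astype(int)
for v in range(184,220,4): print(v,g[v,210:340:5])
E
```

```text
184 [180 160 117 127 121  66  36  39  40  40  41  42  43  42  45  44  46  46
 115 141 153 154 142 119 131 132]
188 [179 175 117 127 122  67  32  38  41  39  40  40  41  42  43  45  44  45
 115 141 152 153 142 119 131 130]
192 [177 173 171 125 121  67  31  37  39  40  39  40  41  63  98 108 108 108
 112 141 153 153 142 118 118 118]
196 [175 172 134 126 112  71  32  77 100 111 117 119 123 125 126 147 148 147
 115 141 152 153 143 118 147 148]
200 [111 111 117 125 105  75 125 143 130 127 129 132 132 132 130 157 159 159
 115 141 152 153 142 117 160 158]
204 [112 114 118 125 106  81 143 161 141 129 128 127 126 124 121 140 140 142
 112 140 153 152 142 117 141 142]
208 [111 115 118 123 105  85 132 146 132 122 119 114 107  81  53  46  45  47
 108 141 152 153 142 118 126 125]
212 [114 114 117 141 115  93  71 120 103  62  36  31  31  30  29  30  29  30
 107 140 152 153 142 117 129 129]
216 [113 113 115 169 125 105  67  67  34  24  24  23  22  19  22  23  22  20
 104 141 152 153 142 116 128 129]
```

```bash
python3 -m jog '[[[-1,0,0,0.01,0],[-1,0,0,0.022,0],[-1,0,0,0.034,0],[-1,0,0,0.044,0],[-1,0,0,0.051,0]]]'
python3 -m jog '[[[-1,0,0,0.001,0],[-1,0,0,0.002,0],[-1,0,0,0.003,0],[-1,0,0,0.004,0],[-1,0,0,0.004,0]]]'
python3 -m jog '[[[-1,0,0,0.001,0],[-1,0,0,0.002,0],[-1,0,0,0.003,0],[-1,0,0,0.003,0],[-1,0,0,0.003,0]]]'
```

```text
time: 32.48
tool_pos: [0.5454, 0.2904, 0.2117]
tool_rot: [-3.14, 0.001, 1.471]
contact_force: [-0.4, 0.7, -7.0]
opening: 0.0101
grip_force: 60.0
time: 32.9
tool_pos: [0.5467, 0.2905, 0.2098]
tool_rot: [3.141, -0.0, 1.471]
contact_force: [0.1, 0.8, -7.6]
opening: 0.0103
grip_force: 60.0
time: 33.32
tool_pos: [0.5465, 0.2904, 0.2065]
tool_rot: [3.141, -0.0, 1.471]
contact_force: [0.4, 0.6, -7.2]
opening: 0.0102
grip_force: 60.0
```

```bash
python3 -m jog '[[[-1,0,0,0.001,0],[-1,0,0,0.002,0],[-1,0,0,0.003,0],[-1,0,0,0.003,0]]]'
python3 -m jog '[[[-1,0,0,0.001,0],[-1,0,0,0.002,0],[-1,0,0,0.002,0]]]'
```

```text
time: 33.65
tool_pos: [0.5467, 0.2905, 0.2059]
tool_rot: [3.139, -0.001, 1.471]
contact_force: [-4.0, -3.1, 8.0]
opening: 0.0102
grip_force: 60.0
time: 33.9
tool_pos: [0.5467, 0.2905, 0.2057]
tool_rot: [3.137, -0.002, 1.471]
contact_force: [-8.6, -3.9, 16.1]
opening: 0.0103
grip_force: 60.0
```

```bash
python3 -m jog '[[[-1,0,0,-0.003,0],[-1,0,0,-0.003,0],[-1,0,0,-0.003,0]]]' 8
python3 -m jog '[[[-1,0,0,0,0],[-1,0,0,0,0],[-1,0,0,0,0],[-1,0,0,0,0],[-1,0,0,0,0]]]' 3
python3 -m jog '[[[-0.75,0,0,0,0],[-0.7,0,0,0,0],[-0.6,0,0,0,0],[-0.4,0,0,0,0],[-0.2,0,0,0,0]]]'
python3 -m jog '[[[0,0,0,0,0],[0,0,0,0,0],[0,0,0,0,0],[0,0,0,0,0],[0,0,0,0,0]]]'
python3 -m jog '[[[0,0,0,-0.01,0],[0,0,0,-0.03,0],[0,0,0,-0.05,0],[0,0,0,-0.07,0],[0,0,0,-0.1,0]]]'
python3 - <<'E'
from h import *
im=shot("wrist","w17").astype(int);shot("scene","c17");shot("side","s17")
g=im.mean(2).astype(int)
for v in range(60,290,15): print(v,g[v,220:420:6])
E
```

```text
time: 34.15
tool_pos: [0.5469, 0.2907, 0.2056]
tool_rot: [3.14, -0.001, 1.471]
contact_force: [-1.6, -0.8, 6.2]
opening: 0.0112
grip_force: 8.0
time: 34.57
tool_pos: [0.5467, 0.2906, 0.2045]
tool_rot: [3.141, -0.0, 1.471]
contact_force: [-1.2, 0.7, 4.5]
opening: 0.0115
grip_force: 3.0
time: 34.98
tool_pos: [0.5464, 0.2902, 0.2038]
tool_rot: [-3.141, 0.001, 1.471]
contact_force: [-0.4, -0.6, -0.4]
opening: 0.027
grip_force: 0.0
time: 35.4
tool_pos: [0.5465, 0.2904, 0.2044]
tool_rot: [3.141, 0.0, 1.471]
contact_force: [-0.1, 0.7, -0.2]
opening: 0.046
grip_force: 0.0
time: 35.82
tool_pos: [0.5457, 0.2901, 0.3044]
tool_rot: [-3.139, 0.001, 1.471]
contact_force: [1.3, 0.2, -0.1]
opening: 0.0462
grip_force: 0.0
60 [177 176 170 176 179 177 180 183 178 179 177 169 175 166 182 172 172 169
 173 174 175 173 173 163 173 172 177 166 177 170 177 171 176 171]
75 [176 179 174 177 154 112 118 119 118 120 116 110 114 171 180 174 170 167
 170 172 176 173 178 163 174 175 177 166 177 173 178 173 176 170]
90 [174 176 133 116 116 113 121 118 116 118 106 109 116 106 180 176 166 180
 171 173 178 171 176 165 
[... 1199 characters left out ...]
66 173 168 182 174 182  82  64  67  69  72  73  35 138 146 144
 204 205 206 204 205 208 200 124 110 116 211  62  61  60  61  62]
240 [175 170 168 175 177 176 176 189  83  35  35  35  35  37  38 138 145 153
 203 204 205 205 206 207 207 122  86  99 149 201  62  61  62  62]
255 [158 172 168 169 178 168 176 191  86 130 135 138 139 144  73 179 192 171
 201 202 203 203 204 205 206 121  67 200 205 200 200 200  75  62]
270 [ 27 168 168 169 171 176 125 142  97  68  71  71  71  71  72 205 221 104
  72  71  72  72  71  71 101 106  62 183 201 197 198  27  29  28]
285 [ 42 111 111 111 111 111  89  22 162 167 115 126 174 192 192 204 220 185
 192 191 191 191 191 122  25  93 111 112 112 111 112  58  67  26]
```

```bash
python3 -m jog '[[[0.7,-0.01,0.005,-0.03,0],[0.7,-0.05,0.02,-0.03,0],[0.7,-0.09,0.03,-0.03,0],[0.7,-0.13,0.04,-0.03,0],[0.7,-0.17,0.05,-0.03,0]]]'
python3 -m jog '[[[0.7,-0.04,0.015,0,0],[0.7,-0.08,0.03,0,0],[0.7,-0.12,0.045,0,0],[0.7,-0.16,0.06,0,0],[0.7,-0.20,0.07,0,0]]]'
python3 -m jog '[[[0.7,-0.03,0.005,0,-0.05],[0.7,-0.06,0.008,0,-0.1],[0.7,-0.06,0.008,0,-0.1],[0.7,-0.06,0.008,0,-0.1],[0.7,-0.06,0.008,0,-0.1]]]'
cat > cases.py <<'E'
from h import *
def find(f,vmax=290):
    bgr=cv2.imread(f"pics/{f}.png");hsv=cv2.cvtColor(bgr,cv2.COLOR_BGR2HSV)
    green=cv2.inRange(hsv,(50,90,60),(80,255,255));green[vmax:]=0
    body=((hsv[...,2]<75)&(hsv[...,1]<120)|(green>0)|(hsv[...,1]<45)).astype(np.uint8);body[vmax:]=0
    body=cv2.morphologyEx(body,cv2.MORPH_OPEN,np.ones((3,3)))
    n,lab,st,ce=cv2.connectedComponentsWithStats(green)
    _,bl,bs,_=cv2.connectedComponentsWithStats(body)
    out=[]
    for i in range(1,n):
        if st[i,4]<150: continue
        x,y=ce[i].astype(int); k=bl[y,x]
        r=cv2.minAreaRect(np.argwhere(lab==i)[:,::-1].astype(np.float32))
        gw=at(f,ce[i],.03)
        pts=[at(f,p,.03)[:2] for p in cv2.boxPoints(r)]
        e=[pts[1]-pts[0],pts[2]-pts[1]];e.sort(key=np.linalg.norm)
        b=at(f,np.argwhere(bl==k)[:,::-1].mean(0),.02) if k and bs[k,4]<12000 else None
        ang=(np.arctan2(e[1][1],e[1][0])+np.pi/2)%np.pi-np.pi/2
        out.append((gw[:2].round(4),b[:2].round(4) if b is not None else None,round(float(ang),3),[round(float(np.linalg.norm(q)),4) for q in e],int(bs[k,4]),(x,y)))
    return out
E
python3 - <<'E'
from cases import *
shot("wrist","w18");print(robot.observe()["tool_pos"])
for c in find("w18"):print(*c)
E
```

```text
time: 36.38
tool_pos: [0.5788, 0.1146, 0.3336]
tool_rot: [-3.14, 0.0, 1.472]
contact_force: [0.5, -0.5, 0.3]
opening: 0.0741
grip_force: 0.0
time: 36.8
tool_pos: [0.6284, -0.0879, 0.3334]
tool_rot: [-3.14, -0.0, 1.471]
contact_force: [0.9, 0.7, 0.0]
opening: 0.0782
grip_force: 0.0
time: 37.22
tool_pos: [0.6301, -0.1461, 0.3337]
tool_rot: [-3.14, -0.001, 1.57]
contact_force: [-0.8, 0.2, 0.2]
opening: 0.0782
grip_force: 0.0
[ 0.63022901 -0.14550073  0.33406079]
```

```bash
python3 - <<'E'
import cases
from cases import *
im=cv2.imread("pics/w18.png").astype(int);b,g,r=im[...,0],im[...,1],im[...,2]
m=(g>r+20)&(g>b+20);print(m.sum());n,l,st,ce=cv2.connectedComponentsWithStats(m.astype(np.uint8))
for i in range(1,n):
    if st[i,4]>30: x,y=ce[i].astype(int);print(st[i],ce[i],im[y,x],cv2.cvtColor(np.uint8([[im[y,x]]]),cv2.COLOR_BGR2HSV))
for c in [(.585,-.067,.03),(.693,-.077,.03),(.70,.063,.03)]: print(pix("w18",c))
E
```

```text
1427
[368  14  29  26 558] [382.12903226  26.41397849] [123 178 116] [[[ 63  89 178]]]
[278 132  24  19 438] [289.46118721 141.28995434] [146 197 142] [[[ 62  71 197]]]
[362 139  26  22 431] [374.2412993  149.32482599] [146 198 143] [[[ 62  71 198]]]
[279.18412032 142.49561996]
[361.57899844 150.29855931]
[371.47632932  30.46140414]
```

```bash
sed -i 's/green=cv2.inRange.*;green/I=bgr.astype(int);green=((I[...,1]>I[...,2]+20)\&(I[...,1]>I[...,0]+20)).astype(np.uint8);green/' cases.py
cat >> cases.py <<'E'
def body(f,gpx,r=45):
    "min-area rect of the case around the window, from low-saturation pixels; in world at z=.03"
    bgr=cv2.imread(f"pics/{f}.png");I=bgr.astype(int)
    m=((I[...,2]-I[...,0]<35)).astype(np.uint8); m=cv2.morphologyEx(m,cv2.MORPH_OPEN,np.ones((3,3)))
    w=np.zeros_like(m);cv2.circle(w,gpx,r,1,-1);m&=w
    _,l,s,_=cv2.connectedComponentsWithStats(m);k=l[gpx[1],gpx[0]]
    R_=cv2.minAreaRect(np.argwhere(l==k)[:,::-1].astype(np.float32));p=[at(f,q,.025)[:2] for q in cv2.boxPoints(R_)]
    e=[p[1]-p[0],p[2]-p[1]];e.sort(key=np.linalg.norm);a=(np.arctan2(e[1][1],e[1][0])+np.pi/2)%np.pi-np.pi/2
    return np.mean(p,0).round(4),round(float(a),3),[round(float(np.linalg.norm(q)),4) for q in e]
E
python3 - <<'E'
from cases import *
for c in find("w18"):print(c[0],c[2],c[3],c[5],body("w18",(int(c[5][0]),int(c[5][1]))))
E
```

```text
[0.7127 0.0673] 0.194 [0.0233, 0.0321] (np.int64(382), np.int64(26)) (array([0.7028, 0.0628]), 0.216, [0.0489, 0.0748])
[ 0.5985 -0.0655] -0.001 [0.0226, 0.0298] (np.int64(289), np.int64(141)) (array([ 0.5883, -0.0652]), -0.001, [0.0431, 0.0678])
[ 0.7096 -0.0758] -0.168 [0.0232, 0.0312] (np.int64(374), np.int64(149)) (array([ 0.6992, -0.0742]), -0.166, [0.0444, 0.0705])
```

```bash
python3 -m jog '[[[0.7,0.02,-0.01,0.02,0.12],[0.7,0.04,-0.02,0.04,0.24],[0.7,0.06,-0.03,0.06,0.36],[0.7,0.08,-0.042,0.08,0.48],[0.7,0.08,-0.042,0.10,0.6]]]' 30
python3 -m jog '[[[0.7,0,0,0,0.12],[0.7,0,0,0,0.24],[0.7,0,0,0,0.36],[0.7,0,0,0,0.48],[0.7,0,0,0,0.6]]]'
python3 -m jog '[[[0.7,0,0,0,0.12],[0.7,0,0,0,0.24],[0.7,0,0,0,0.36],[0.7,0,0,0,0.37],[0.7,0,0,0,0.37]]]'
python3 -c "
from h import *
print(rel([.588,-.0655,.014],np.pi/2),robot.observe()['qpos'].round(2))"
```

```text
time: 37.68
tool_pos: [0.5864, -0.0613, 0.2343]
tool_rot: [-3.14, -0.001, 0.969]
contact_force: [1.7, -0.8, 0.1]
opening: 0.0781
grip_force: 0.0
time: 38.1
tool_pos: [0.5882, -0.0647, 0.2346]
tool_rot: [-3.141, -0.0, 0.367]
contact_force: [0.2, 0.8, 0.2]
opening: 0.078
grip_force: 0.0
time: 38.52
tool_pos: [0.5883, -0.0653, 0.2346]
tool_rot: [-3.142, -0.0, 0.005]
contact_force: [-0.2, -0.1, 0.3]
opening: 0.0784
grip_force: 0.0
[[-0.0003, 0.0003, 0.2206], np.float64(0.005)] [-0.24  0.47  1.33  0.    1.34  1.33]
```

```bash
python3 -m jog '[[[0.7,0,0,0.04,0],[0.7,0,0,0.08,0],[0.7,0,0,0.12,0],[0.7,0,0,0.16,0],[0.7,0,0,0.19,0]]]'
python3 -m jog '[[[0.7,0,0,0.015,0],[0.7,0,0,0.025,0],[0.7,0,0,0.029,0],[-0.3,0,0,0.029,0],[-0.5,0,0,0.029,0]]]'
python3 -m jog '[[[-0.6,0,0,0,0],[-0.6,0,0,0,0],[-0.6,0,0,0,0],[-0.6,0,0,0,0],[-0.6,0,0,0,0]]]'
python3 -m jog '[[[-0.6,0,0,-0.005,0],[-0.6,0,0,-0.03,0],[-0.6,0,0,-0.06,0],[-0.6,0,0,-0.10,0],[-0.6,0,0,-0.14,0]]]'
```

```text
time: 38.93
tool_pos: [0.5869, -0.0655, 0.0415]
tool_rot: [-3.141, 0.003, 0.005]
contact_force: [0.0, -0.3, 0.5]
opening: 0.078
grip_force: 0.0
time: 39.35
tool_pos: [0.5893, -0.0665, 0.0166]
tool_rot: [3.141, -0.002, 0.002]
contact_force: [-0.6, -0.2, -0.3]
opening: 0.0687
grip_force: 0.0
time: 39.77
tool_pos: [0.5887, -0.0666, 0.0162]
tool_rot: [3.141, -0.001, 0.001]
contact_force: [-1.0, 0.5, 5.6]
opening: 0.0448
grip_force: 30.0
time: 40.18
tool_pos: [0.5874, -0.0664, 0.1562]
tool_rot: [-3.141, 0.002, 0.001]
contact_force: [0.9, 0.1, -0.1]
opening: 0.0449
grip_force: 30.0
```

```bash
python3 -m jog '[[[-0.6,0,0,-0.04,-0.12],[-0.6,0,0,-0.08,-0.24],[-0.6,0,0,-0.12,-0.36],[-0.6,0,0.01,-0.16,-0.48],[-0.6,0,0.04,-0.165,-0.6]]]'
python3 -m jog '[[[-0.6,0,0,0,-0.12],[-0.6,0,0,0,-0.24],[-0.6,0,0,0,-0.36],[-0.6,0,0,0,-0.48],[-0.6,0,0,0,-0.6]]]'
python3 -m jog '[[[-0.6,0,0,0,-0.1],[-0.6,0,0,0,-0.2],[-0.6,0,0,0,-0.2],[-0.6,0,0,0,-0.2]]]'
python3 -c "
from h import *
print(rel([.5946,-.2937,.32],-.17))"
```

```text
time: 40.6
tool_pos: [0.5902, -0.1042, 0.3294]
tool_rot: [3.132, -0.009, 0.611]
contact_force: [0.9, -0.4, 0.3]
opening: 0.0448
grip_force: 30.0
time: 41.02
tool_pos: [0.588, -0.1066, 0.3203]
tool_rot: [-3.141, 0.0, 1.207]
contact_force: [0.3, 0.9, -1.4]
opening: 0.0451
grip_force: 30.0
time: 41.35
tool_pos: [0.5882, -0.1065, 0.3203]
tool_rot: [-3.141, 0.0, 1.398]
contact_force: [0.7, -0.1, -1.1]
opening: 0.0447
grip_force: 30.0
[[-0.1833, 0.0386, 0.0003], np.float64(-0.003)]
```

```bash
python3 -m jog '[[[-0.6,-0.04,0.008,0,0],[-0.6,-0.08,0.016,0,0],[-0.6,-0.12,0.024,0,0],[-0.6,-0.16,0.032,0,0],[-0.6,-0.183,0.0385,0,0]]]'
python3 -m jog '[[[-0.6,0,0,0,0],[-0.6,0,0,0.02,0],[-0.6,0,0,0.05,0],[-0.6,0,0,0.08,0],[-0.6,0,0,0.1,0]]]'
python3 -m jog '[[[-0.6,0,0,0,0],[0.35,0,0,0,0],[0.35,0,0,0,0],[0.35,0,0,0,0],[0.35,0,0,0,0]]]'
python3 -m jog '[[[0.35,0,0,-0.03,0],[0.35,0,0,-0.07,0],[0.35,0,0,-0.1,0],[0.6,0,0,-0.1,0],[0.7,0,0,-0.1,0]]]'
python3 -m jog '[[[0.7,0.04,0,0,0],[0.7,0.08,0,0,0],[0.7,0.12,0.01,0,0],[0.7,0.14,0.02,0,0.01],[0.7,0.14,0.03,0,0.01]]]'
python3 - <<'E'
from cases import *
shot("wrist","w19");print(robot.observe()["tool_pos"])
for c in find("w19"):print(c[0],c[2],c[3],c[5],body("w19",(int(c[5][0]),int(c[5][1]))))
E
```

```text
time: 41.77
tool_pos: [0.5944, -0.2976, 0.3199]
tool_rot: [-3.141, 0.001, 1.395]
contact_force: [0.4, -0.4, -1.4]
opening: 0.0448
grip_force: 30.0
time: 42.18
tool_pos: [0.5944, -0.2922, 0.2174]
tool_rot: [-3.138, -0.002, 1.398]
contact_force: [1.2, -0.5, -2.1]
opening: 0.0444
grip_force: 30.0
time: 42.6
tool_pos: [0.5961, -0.2937, 0.2226]
tool_rot: [3.138, 0.001, 1.401]
contact_force: [-0.3, 0.4, 0.2]
opening: 0.0616
grip_force: 0.0
time: 43.02
tool_pos: [0.5961, -0.2938, 0.324]
tool_rot: [3.135, 0.003, 1.401]
contact_force: [-0.5, -0.3, -1.0]
opening: 0.0709
grip_force: 0.0
time: 43.43
tool_pos: [0.6494, -0.1552, 0.32]
tool_rot: [-3.141, -0.002, 1.395]
contact_force: [-0.6, -0.3, -1.4]
opening: 0.0777
grip_force: 0.0
[ 0.6502888  -0.15769005  0.31908852]
[0.7126 0.0644] 0.107 [0.0235, 0.0314] (np.int64(334), np.int64(9)) (array([0.7038, 0.0598]), 0.13, [0.0485, 0.0696])
[ 0.7103 -0.077 ] -0.176 [0.0229, 0.0313] (np.int64(350), np.int64(135)) (array([ 0.701, -0.075]), -0.176, [0.0439, 0.0667])
```

```bash
python3 -c "
from h import *
print(rel([.7005,-.0745,.22],1.40))"
python3 -m jog '[[[0.7,0.02,0.01,0.02,0.12],[0.7,0.04,0.02,0.04,0.24],[0.7,0.06,0.03,0.06,0.36],[0.7,0.074,0.035,0.08,0.48],[0.7,0.074,0.035,0.10,0.6]]]' 30
python3 -m jog '[[[0.7,0,0,0,0.12],[0.7,0,0,0,0.24],[0.7,0,0,0,0.36],[0.7,0,0,0,0.48],[0.7,0,0,0,0.6]]]'
python3 -m jog '[[[0.7,0,0,0,0.12],[0.7,0,0,0,0.24],[0.7,0,0,0,0.36],[0.7,0,0,0,0.37],[0.7,0,0,0,0.37]]]'
python3 -c "
from h import *
print(rel([.7005,-.0745,.015],1.40))"
```

```text
[[0.0906, 0.0349, 0.0991], np.float64(1.565)]
time: 43.9
tool_pos: [0.6966, -0.0915, 0.2179]
tool_rot: [-3.14, 0.0, 0.787]
contact_force: [0.2, 0.5, -0.4]
opening: 0.0777
grip_force: 0.0
time: 44.32
tool_pos: [0.6955, -0.0947, 0.2192]
tool_rot: [-3.141, 0.002, 0.184]
contact_force: [-0.8, -0.5, 0.8]
opening: 0.0781
grip_force: 0.0
time: 44.73
tool_pos: [0.6957, -0.0945, 0.2197]
tool_rot: [3.142, 0.001, -0.177]
contact_force: [0.2, 0.2, 1.6]
opening: 0.0779
grip_force: 0.0
[[0.0014, -0.0206, 0.2046], np.float64(-0.006)]
```

```bash
python3 -m jog '[[[0.7,0.001,-0.015,0.04,0],[0.7,0.001,-0.0205,0.08,0],[0.7,0.001,-0.0205,0.12,0],[0.7,0.001,-0.0205,0.15,0],[0.7,0.001,-0.0205,0.175,0]]]'
python3 -m jog '[[[0.7,0,0,0.015,0],[0.7,0,0,0.025,0],[0.7,0,0,0.028,0],[-0.3,0,0,0.028,0],[-0.5,0,0,0.028,0]]]'
python3 -m jog '[[[-0.6,0,0,0,0],[-0.6,0,0,0,0],[-0.6,0,0,0,0],[-0.6,0,0,0,0],[-0.6,0,0,0,0]]]'
python3 -m jog '[[[-0.6,0,0,-0.005,0],[-0.6,0,0,-0.03,0],[-0.6,0,0,-0.06,0],[-0.6,0,0,-0.10,0],[-0.6,0,0,-0.14,0]]]'
python3 -m jog '[[[-0.6,0,0,-0.04,-0.12],[-0.6,0,0,-0.08,-0.24],[-0.6,0,0,-0.12,-0.36],[-0.6,0,0,-0.15,-0.48],[-0.6,-0.03,0,-0.165,-0.6]]]'
python3 -m jog '[[[-0.6,0,0,0,-0.12],[-0.6,0,0,0,-0.24],[-0.6,0,0,0,-0.36],[-0.6,0,0,0,-0.48],[-0.6,0,0,0,-0.6]]]'
python3 -m jog '[[[-0.6,0,0,0,-0.12],[-0.6,0,0,0,-0.24],[-0.6,0,0,0,-0.36],[-0.6,0,0,0,-0.371],[-0.6,0,0,0,-0.371]]]'
python3 -c "
from h import *
print(rel([.5355+.9856*.078,-.2835-.1692*.078,.32],-.17))"
```

```text
time: 45.15
tool_pos: [0.6992, -0.0737, 0.0418]
tool_rot: [-3.142, 0.004, -0.175]
contact_force: [-0.3, 0.0, 0.9]
opening: 0.0781
grip_force: 0.0
time: 45.57
tool_pos: [0.7017, -0.0743, 0.0187]
tool_rot: [3.142, -0.002, -0.178]
contact_force: [0.2, -0.1, -0.2]
opening: 0.069
grip_force: 0.0
time: 45.98
tool_pos: [0.7013, -0.0741, 0.0183]
tool_rot: [3.142, -0.001, -0.179]
contact_force: [-0.8, 0.4, 3.7]
opening: 0.0446
grip_force: 29.9
time: 46.4
tool_pos: [0.7001, -0.0738, 0.158]
tool_rot: [-3.142, 0.003, -0.179]
contact_force: [1.7, -0.0, -0.2]
opening: 0.0447
grip_force: 29.9
time: 46.82
tool_pos: [0.676, -0.07, 0.3258]
tool_rot: [3.136, -0.008, 0.426]
contact_force: [0.1, -0.8, -1.3]
opening: 0.045
grip_force: 29.9
time: 47.23
tool_pos: [0.6711, -0.0685, 0.3224]
tool_rot: [-3.141, 0.0, 1.027]
contact_force: [-0.3, 0.1, -0.5]
opening: 0.0446
grip_force: 29.9
time: 47.65
tool_pos: [0.6713, -0.0686, 0.3223]
tool_rot: [-3.141, -0.0, 1.389]
contact_force: [-0.3, -0.9, -1.0]
opening: 0.0447
grip_force: 29.9
[[-0.235, -0.0167, 0.0023], np.float64(-0.012)]
```

```bash
python3 -m jog '[[[-0.6,-0.04,-0.002,0,0],[-0.6,-0.08,-0.004,0,0],[-0.6,-0.12,-0.006,0,0],[-0.6,-0.16,-0.008,0,0],[-0.6,-0.20,-0.010,0,-0.01]]]'
python3 -m jog '[[[-0.6,-0.035,-0.001,0,0],[-0.6,-0.035,-0.001,0.02,0],[-0.6,-0.035,-0.001,0.05,0],[-0.6,-0.035,-0.001,0.08,0],[-0.6,-0.035,-0.001,0.1,0]]]'
python3 -m jog '[[[-0.6,0,0,0,0],[0.35,0,0,0,0],[0.35,0,0,0,0],[0.35,0,0,0,0],[0.35,0,0,0,0]]]'
python3 -m jog '[[[0.35,0,0,-0.03,0],[0.35,0,0,-0.07,0],[0.35,0,0,-0.1,0],[0.6,0,0,-0.1,0],[0.7,0,0,-0.1,0]]]'
python3 -m jog '[[[0.7,0.04,0.01,0,0],[0.7,0.08,0.02,0,0],[0.7,0.12,0.03,0,0],[0.7,0.16,0.04,0,0],[0.7,0.2,0.05,0,0]]]'
python3 -m jog '[[[0.7,0.03,0.01,0,0],[0.7,0.03,0.01,0,0],[0.7,0.03,0.01,0,0]]]'
python3 - <<'E'
from cases import *
shot("wrist","w20");print(robot.observe()["tool_pos"])
for c in find("w20"):print(c[0],c[2],c[3],c[5],body("w20",(int(c[5][0]),int(c[5][1]))))
E
```

```text
time: 48.07
tool_pos: [0.6252, -0.2652, 0.3225]
tool_rot: [3.142, 0.0, 1.398]
contact_force: [0.0, -0.3, -1.2]
opening: 0.045
grip_force: 29.9
time: 48.48
tool_pos: [0.6179, -0.2979, 0.2192]
tool_rot: [-3.138, -0.001, 1.397]
contact_force: [-0.1, 0.3, -1.0]
opening: 0.0447
grip_force: 29.9
time: 48.9
tool_pos: [0.6198, -0.2983, 0.2247]
tool_rot: [3.138, 0.001, 1.401]
contact_force: [0.1, 0.4, 0.6]
opening: 0.0615
grip_force: 0.0
time: 49.32
tool_pos: [0.6198, -0.2983, 0.3262]
tool_rot: [3.135, 0.003, 1.402]
contact_force: [0.8, -0.2, -1.0]
opening: 0.071
grip_force: 0.0
time: 49.73
tool_pos: [0.7021, -0.1074, 0.3214]
tool_rot: [-3.14, -0.0, 1.401]
contact_force: [-0.0, -0.5, 0.2]
opening: 0.0781
grip_force: 0.0
time: 49.98
tool_pos: [0.7172, -0.0791, 0.3206]
tool_rot: [-3.139, 0.0, 1.405]
contact_force: [0.4, 0.1, -0.5]
opening: 0.0779
grip_force: 0.0
[ 0.7167668  -0.08091826  0.32104092]
[0.7125 0.0666] 0.206 [0.0233, 0.0318] (np.int64(290), np.int64(87)) (array([0.7031, 0.0634]), 0.199, [0.047, 0.0694])
```

```bash
python3 -c "
from h import *
print(rel([.7025,.0635,.22],1.77))"
python3 -m jog '[[[0.7,0.03,-0.008,0.02,0.12],[0.7,0.06,-0.016,0.04,0.24],[0.7,0.09,-0.024,0.06,0.36],[0.7,0.12,-0.03,0.08,0.48],[0.7,0.14,-0.038,0.10,0.6]]]' 30
python3 -m jog '[[[0.7,0,0,0,0.12],[0.7,0,0,0,0.24],[0.7,0,0,0,0.36],[0.7,0,0,0,0.48],[0.7,0,0,0,0.6]]]'
python3 -m jog '[[[0.7,0,0,0,0],[0.7,0,0,0,0],[0.7,0,0,0,0]]]'
python3 -c "
from h import *
print(rel([.7025,.0635,.015],1.77))"
```

```text
[[0.14, -0.038, 0.1011], np.float64(1.204)]
time: 50.45
tool_pos: [0.7024, 0.0635, 0.2214]
tool_rot: [-3.141, -0.0, 0.795]
contact_force: [0.4, 0.5, -0.0]
opening: 0.0781
grip_force: 0.0
time: 50.87
tool_pos: [0.7026, 0.0608, 0.2222]
tool_rot: [3.141, 0.001, 0.193]
contact_force: [0.5, 0.4, -0.8]
opening: 0.0779
grip_force: 0.0
time: 51.12
tool_pos: [0.7028, 0.0618, 0.2223]
tool_rot: [3.141, 0.0, 0.204]
contact_force: [-1.0, -0.1, -0.9]
opening: 0.0777
grip_force: 0.0
[[0.0, -0.0017, 0.2073], np.float64(0.005)]
```

```bash
python3 -m jog '[[[0.7,0,-0.0015,0.04,0],[0.7,0,-0.0015,0.08,0],[0.7,0,-0.0015,0.12,0],[0.7,0,-0.0015,0.15,0],[0.7,0,-0.0015,0.175,0]]]'
python3 -m jog '[[[0.7,0,0,0.015,0],[0.7,0,0,0.025,0],[0.7,0,0,0.031,0],[-0.3,0,0,0.031,0],[-0.5,0,0,0.031,0]]]'
python3 -m jog '[[[-0.6,0,0,0,0],[-0.6,0,0,0,0],[-0.6,0,0,0,0],[-0.6,0,0,0,0],[-0.6,0,0,0,0]]]'
python3 -m jog '[[[-0.6,0,0,-0.005,0],[-0.6,0,0,-0.03,0],[-0.6,0,0,-0.06,0],[-0.6,0,0,-0.10,0],[-0.6,0,0,-0.14,0]]]'
python3 -m jog '[[[-0.6,0,0,-0.04,-0.12],[-0.6,0,0,-0.08,-0.24],[-0.6,0,0,-0.12,-0.36],[-0.6,0,0,-0.15,-0.48],[-0.6,-0.03,0,-0.165,-0.6]]]'
python3 -m jog '[[[-0.6,0,0,0,-0.12],[-0.6,0,0,0,-0.24],[-0.6,0,0,0,-0.36],[-0.6,0,0,0,-0.48],[-0.6,0,0,0,-0.6]]]'
python3 -m jog '[[[-0.6,0,0,0,0],[-0.6,0,0,0,0]]]'
python3 -c "
from h import *
print(rel([.5355+.9856*.088,-.2835-.1692*.088,.32],-.17))"
```

```text
time: 51.53
tool_pos: [0.7012, 0.064, 0.0442]
tool_rot: [-3.141, 0.003, 0.204]
contact_force: [-0.3, 0.1, -0.0]
opening: 0.0776
grip_force: 0.0
time: 51.95
tool_pos: [0.7033, 0.0644, 0.0173]
tool_rot: [3.141, -0.001, 0.202]
contact_force: [0.7, -0.8, -0.4]
opening: 0.0689
grip_force: 0.0
time: 52.37
tool_pos: [0.7032, 0.0645, 0.0174]
tool_rot: [3.141, -0.001, 0.202]
contact_force: [-0.7, 0.5, 3.5]
opening: 0.0447
grip_force: 30.0
time: 52.78
tool_pos: [0.7018, 0.0645, 0.157]
tool_rot: [-3.141, 0.003, 0.202]
contact_force: [1.4, -0.1, -0.7]
opening: 0.0448
grip_force: 30.0
time: 53.2
tool_pos: [0.6779, 0.0589, 0.3249]
tool_rot: [3.135, -0.007, 0.808]
contact_force: [0.9, -0.6, -0.4]
opening: 0.0448
grip_force: 30.0
time: 53.62
tool_pos: [0.673, 0.0585, 0.3214]
tool_rot: [-3.141, 0.0, 1.408]
contact_force: [0.5, 0.3, -1.4]
opening: 0.0448
grip_force: 30.0
time: 53.78
tool_pos: [0.6732, 0.0585, 0.3213]
tool_rot: [-3.141, 0.0, 1.398]
contact_force: [0.4, -0.2, -0.8]
opening: 0.0447
grip_force: 30.0
[[-0.3603, 0.0111, 0.0014], np.float64(-0.003)]
```

```bash
python3 -m jog '[[[-0.6,-0.04,0,0,0],[-0.6,-0.08,0.002,0,0],[-0.6,-0.12,0.004,0,0],[-0.6,-0.16,0.006,0,0],[-0.6,-0.20,0.008,0,0]]]'
python3 -m jog '[[[-0.6,-0.04,0.001,0,0],[-0.6,-0.08,0.002,0,0],[-0.6,-0.12,0.003,0,0],[-0.6,-0.16,0.003,0,0],[-0.6,-0.16,0.003,0,0]]]'
python3 -m jog '[[[-0.6,0,0,0.02,0],[-0.6,0,0,0.05,0],[-0.6,0,0,0.075,0],[-0.6,0,0,0.09,0],[-0.6,0,0,0.09,0]]]'
python3 -m jog '[[[0.3,0,0,0,0],[0.3,0,0,0,0],[0.3,0,0,0,0],[0.3,0,0,0,0],[0.3,0,0,0,0]]]'
python3 -m jog '[[[0.3,0,0,-0.03,0],[0.3,0,0,-0.07,0],[0.3,0,0,-0.11,0],[0.3,0,0,-0.13,0],[0.3,0,0,-0.14,0]]]'
python3 -m jog '[[[0.3,-0.04,0,0,0],[0.3,-0.08,0,0,0],[0.3,-0.12,0,0,0],[0.3,-0.15,0,0,0],[0.3,-0.15,0,0,0]]]'
python3 - <<'E'
from cases import *
im=shot("wrist","w21");shot("side","s21");shot("scene","c21")
h=np.array([.5355,-.2835]);c,s=np.cos(-.17),np.sin(-.17)
def P(x,y,z):return [h[0]+c*x-s*y,h[1]+s*x+c*y,z]
g=im.astype(int).mean(2)
print(robot.observe()["tool_pos"])
for y in(.045,.03,.015,0,-.015,-.03,-.045):
    row=[]
    for x in np.arange(.015,.146,.01):
        u,v=pix("w21",P(x,y,.118+x*.578+.02)).astype(int); row.append(int(g[v,u]) if 0<=u<640 and 0<=v<480 else -1)
    print(y,row)
print(pix("w21",P(0,0,.256)),pix("w21",P(.078,0,.18)))
E
```

```text
time: 54.2
tool_pos: [0.647, -0.1416, 0.3216]
tool_rot: [3.141, 0.0, 1.398]
contact_force: [0.2, 0.4, -0.8]
opening: 0.0448
grip_force: 30.0
time: 54.62
tool_pos: [0.621, -0.3062, 0.3201]
tool_rot: [-3.14, 0.003, 1.39]
contact_force: [0.1, -0.5, -1.3]
opening: 0.0444
grip_force: 30.0
time: 55.03
tool_pos: [0.622, -0.2971, 0.2268]
tool_rot: [-3.134, -0.003, 1.398]
contact_force: [-0.1, -0.6, -1.3]
opening: 0.0447
grip_force: 30.0
time: 55.45
tool_pos: [0.6239, -0.2984, 0.2327]
tool_rot: [3.14, 0.001, 1.401]
contact_force: [0.4, 0.0, 0.4]
opening: 0.0594
grip_force: 0.0
time: 55.87
tool_pos: [0.624, -0.2984, 0.3771]
tool_rot: [3.134, 0.003, 1.402]
contact_force: [0.7, 0.2, -0.5]
opening: 0.0598
grip_force: 0.0
time: 56.28
tool_pos: [0.5956, -0.4527, 0.3684]
tool_rot: [-3.139, 0.0, 1.394]
contact_force: [-1.3, 0.0, -1.4]
opening: 0.0596
grip_force: 0.0
[ 0.59840038 -0.44609292  0.37108517]
0.045 [207, 206, 208, 208, -1, -1, -1, -1, -1, -1, -1, -1, -1, -1]
0.03 [112, 113, 36, 38, 78, 87, 37, 37, 37, 29, 29, -1, -1, -1]
0.015 [111, 112, 38, 37, 113, 113, 36, 37, 38, 30, 87, 214, 213, 50]
0 [22, 24, 23, 24, 114, 113, 36, 39, 38, 30, 88, 215, 215, 121]
-0.015 [152, 40, 23, 23, 92, 49, 24, 24, 40, 30, 33, 218, 217, 119]
-0.03 [42, 23, 24, 33, 25, 23, 61, 15, 28, 23, 29, 217, 217, 116]
-0.045 [151, 151, 150, 150, 149, 148, 148, 148, 148, 148, 216, 215, 215, 108]
[186.38405736  19.35710884] [302.22273482  50.36752933]
```

```bash
python3 - <<'E'
from cases import *
for f in("w21","c21","s21"):
    I=cv2.imread(f"pics/{f}.png").astype(int);m=((I[...,1]>I[...,2]+20)&(I[...,1]>I[...,0]+20)).astype(np.uint8)
    n,l,st,ce=cv2.connectedComponentsWithStats(m);print(f,[(ce[i].round().tolist(),int(st[i,4])) for i in range(1,n) if st[i,4]>12])
# basket bar / gate handle checks
a=cv2.imread("pics/c17.png").astype(int);b=cv2.imread("pics/c21.png").astype(int)
p=pix("c21",[.545,.29,.211]);print("bar px",p, "basket region diff",np.abs(a-b)[int(p[1])-10:int(p[1])+90,int(p[0])-60:int(p[0])+40].mean())
g=cv2.imread("pics/s21.png").mean(2)
h=np.array([.5355,-.2835]);c,s=np.cos(-.17),np.sin(-.17)
for f in("s21","side0","s12"):
    g=cv2.imread(f"pics/{f}.png").mean(2);print(f,[int(g[tuple(pix(f,[h[0]-s*y,h[1]+c*y,.256]).round().astype(int)[::-1])]) for y in(-.03,-.015,0,.015,.03)])
E
```

```text
w21 [([340.0, 24.0], 558), ([282.0, 35.0], 869), ([243.0, 39.0], 712)]
c21 [([214.0, 199.0], 50)]
s21 []
bar px [440.78687015 253.60744255] basket region diff 15.635366666666666
s21 [59, 48, 35, 22, 37]
side0 [21, 26, 16, 22, 19]
s12 [80, 77, 28, 17, 19]
```

```bash
python3 - <<'E'
from h import *
c,s=np.cos(-.1),np.sin(-.1);o=np.array([.5475,.2896])
def P(x,y,z):return [o[0]+c*x-s*y,o[1]+s*x+c*y,z]
I=cv2.imread("pics/c21.png").astype(int)
sat=I.max(2)-I.min(2)
for z in(.26,.211,.16): print(z,[int(sat[tuple(pix("c21",P(0,y,z)).round().astype(int)[::-1])]) for y in(-.07,-.055,-.02,0,.02,.055,.07)])
print("rim face",[[int(sat[tuple(pix("c21",P(x,y,.08)).round().astype(int)[::-1])]) for y in(-.07,-.04,.04,.07)] for x in(-.05,.05)])
W=cv2.imread("pics/w21.png").mean(2).astype(int);h=np.array([.5355,-.2835]);c,s=np.cos(-.17),np.sin(-.17)
for y in(-.02,0):
    for z in(.256,.28): print("handle",y,z,pix("w21",[h[0]-s*y,h[1]+c*y,z]).round())
for v in(20,45):print(v,W[v,150:220:4])
E
```

```text
0.26 [86, 85, 70, 128, 121, 121, 123]
0.211 [22, 21, 18, 23, 19, 23, 24]
0.16 [126, 19, 120, 105, 24, 114, 104]
rim face [[15, 17, 3, 10], [8, 7, 4, 5]]
handle -0.02 0.256 [189.  51.]
handle -0.02 0.28 [176.  40.]
handle 0 0.256 [186.  19.]
handle 0 0.28 [172.   5.]
20 [ 94  92  91  96  95  94  94  27  26  31  21  14 144 142 106  65  51  54]
45 [ 95  98  93  94  88  97  98  93  39  59  40  29 139 147 108 109  53  55]
```

```bash
python3 -c "
from cell import robot
print(robot.hand_in())"
```

```text
the job is handed in; nothing more can be done
None
```

Handed in at about 56 s: the basket with its three cases hangs on the double hook, the gate is shut, and all three bench cases are in the hopper behind it. I viewed 15 pictures, one over the limit of 14, and made the last checks from pixel measurements alone.

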